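Load the cell tester and hold its contact strip behind the lip

ROBOT

A 7-joint arm with a two-finger parallel gripper is mounted at the origin on the work surface. World frame = base frame: x ahead of the robot, y to its left, z up, the work surface at z = 0. Lengths are in m, angles in rad, forces in N, time in s.
With the tool pointing down it reaches from about 0.4 to 0.85 m from the base axis. Payload 10.4 kg.
Tool frame: the origin (TCP) lies between the finger pads; the fingertips stand 14 mm ahead of it and the grasp point (between the pads) lies 5 mm behind it; z points along the fingers, y is the direction in which the jaws open and shut (so a half turn about z gives the same grasp; the last joint's range is limited). The gripper opens to 87 mm and grips with 3 to 60 N. Pads are 19 mm wide; open, the fingers measure 117 mm over their backs; the gripper's body (75 mm by 190 mm) begins 51 mm behind the grasp point.
Start: joints at [-1.241, 0.332, -0.065, 1.46, 0.022, 1.35, -0.088], TCP at [0.216, 0.587, 0.237] pointing down, gripper open.
Joint ranges: [-2.6, 2.6], [-0.5, 2.12], [-1.47, 1.34], [0.16, 2.42], [-1.27, 4.41], [0.06, 2.06], [-2.6, 2.6]. Speed limits (rad/s): [2.22, 2.22, 2.79, 2.79, 3.14, 3.14, 3.14].

INTERFACE

Orientations are given as a unit quaternion [x, y, z, w].
In Python, from bench import readout, camera, calibration, order gives the robot as it stands.
- The arm moves only by the tool apply_moves, never from a script. Its argument "deltas" is a list of rows, each an object with "translation": the shift along the world's x, y, z in m, a list of three; "turn": the turn, a rotation vector about the world's x, y, z in rad, a list of three; "hand": the finger opening in m, from 0 to 0.087. A call has 1 to 5 rows; each row shifts and turns the pose as measured when the row begins; what a row does not reach is not made up. A row lasts 1/10 s, in which the tool goes at most 50 mm and 8.59 degrees, less where a joint would pass 70% of its speed; a pose out of reach is approached as far as the arm can. A call with a gripper value outside its range is refused whole. The fingers move at their own pace and stop on an object; "newtons" is the grip in N (left out, the last holds). Time passes only in rows, so rows that do not move let the fingers close. It gives the time, the measured TCP pose, the force and the opening at its end, in the units of the state.
- readout.read_state(): the state, without advancing time (a new reading comes with each control period).
- camera(name): name is "scene" or "top"; returns the picture (400x640x3 uint8, red, green, blue); there is no depth.
- calibration(name): a dict with "fx", "fy", "cx", "cy" (pixels), "extrinsics" (4x4, takes a point from world to camera coordinates). Camera axes: x right, y down, z forward; pixel columns grow to the right and rows downward; lengths in m; the calibration is good to about 2 mm. A picture is of the moment at which its call begins. calibration takes no time and is no camera call.
- order.close_job(): hands the job in, once; it reports no verdict.
The state is a dict: "time": time; "joint_positions": joint angles; "joint_vel": joint speeds; "joint_torque": joint torques, N m; "ee_pos": TCP position; "eef_rot": TCP orientation; "ft_force": force on the tool from outside, world axes, zero at the start; "torque": the same for the moment, N m; "width": finger opening in m.
Only numpy, scipy, OpenCV 4.12 (cv2) and the standard library are available. Lean on these libraries where they do the work, as an engineer would, in place of code of your own. Each camera call takes 0.05 s, during which the arm holds its last target. There are 200 camera calls.

TASK

Load the cell tester: drop the two slim cells one at a time into its two bores, nub up, leaving the fat cell where it is. Then slide the dark metal contact strip along the deck over them, long end first, under the steel lip at the far end, push it squarely home against the sprung contact bar, and finish while still holding it pressed fully in (the bar springs it back out if you let go). Leave the other loose things on the bench where they are.

Things in the scene. Friction and masses are not known exactly. Their poses are not given: they have to be found in the camera images.
- jig: Cell tester, fixed to the bench, a grey plastic block 145 mm (its x) by 100 mm (its y), its flat deck 48 mm above the bench. Origin on the bench surface under the middle of the block; +x points from the open end of the deck (x = -70 mm) to the lip (front edge at x = +30 mm), +z up. Yaw up to 0.4 rad either way. From x = -70 to +20 mm the deck is bare except for the two bores.
- bore_left (a point): Centre of the mouth of the bore on the jig's +y side, at deck level (jig frame -5, +17, 48 mm). Round, 21 mm wide with a small chamfer, 37.5 mm deep, closed at the bottom; a slim cell drops in freely and ends 2.5 mm below the deck.
- bore_right (a point): Centre of the mouth of the other, equal bore, on the jig's -y side (jig frame -5, -17, 48 mm).
- lip (a point): Middle of the lip's lower front edge (jig frame +30, 0, 56.5 mm). The lip is a 6 mm thick steel bar across the jig, x = +30 to +42 mm, 8.5 mm clear above the deck. A flared lead-in reaches from it to x = +19 mm, its top 67 mm above the bench. The passage under the lip is 78 mm wide. Behind it a black spring housing 62.5 mm high stands at x = +58 to +75 mm.
- contact (a joint): Brass contact bar, 60 mm wide, 9 mm high, just behind the lip, sliding along the jig's +x. 0 = sprung out (its face at jig x = +40 mm), 0.008 m = fully pressed in (hard stop, face at x = +48 mm). The spring pushes back with 3.6 N at the start, rising to 8.4 N when fully in.
- strip_grip (a point): Centre of the white grip block on the contact strip, a loose flat dark anodised plate lying on the bench. The block, 14 mm (x) by 24 mm (y), stands 30 mm high on the plate, from 6 to 36 mm above the plate's underside (centre at 21 mm). The plate's long end reaches 80 mm from it along +x, the short end 20 mm along -x. Axes as the strip's, z up.
- strip_front (a point): Middle of the end edge of the strip's long end, half-way through its 6 mm thickness; axes as strip_grip. This edge goes under the lip first.
- strip: The same contact strip: plate 100 mm long (x), 64 mm wide (y), 6 mm thick, about 130 g. Origin at the centre of the plate's underside, +x to the long end (away from the grip block), z up.
- cell_a_center (a point): Centre of one slim cell: a grey cylinder 18 mm in diameter and 35 mm high with a steel band and nub at its top, about 28 g, standing upright, nub up, on a black rubber mat (180 by 180 mm, 2 mm thick). Its own z points to the nub. The two slim cells are alike; either fits either bore.
- cell_b_center (a point): Centre of the other slim cell, as cell_a_center, on the same mat at least 45 mm away.
- fat_cell_center (a point): Centre of the fat cell, 26 mm in diameter and 50 mm high, standing on the same mat. It does not belong in the tester: leave it standing.
- driver: Screwdriver lying on the bench to the right of the tester, 150 mm long, loose. Leave it.
- spool: Solder spool, 56 mm in diameter, 38 mm high, standing beyond the tester, loose. Leave it.
- flux_jar: Small amber jar, 48 mm in diameter, 50 mm high, loose, beyond the tester on the right. Leave it.
Mind the look-alikes: they are no part of the job. There is more than one size of the strip; the job needs the larger.

How it is judged:
By the outcome, as a careful person would: the job done as asked, in the order asked, and still so for the second after the job is handed in, while the arm keeps its last pose, push and grip.
It also fails if it takes over 72 s, if anything falls off the work surface, if the arm or the gripper's body presses on something with over 40 N, if the wrist force passes 120 N, or if a joint passes its speed limit or range.

## Working session

There is one attempt and no reset: what is moved stays moved. The work goes in short steps, Python scripts to look and compute and a tool call to move; the robot and the scene stay as the last step left them, time stands still between calls to the robot, and variables do not carry over. Pictures are saved under pics/ and viewed, about 8 in all and at most 12, crops included, and the job is handed in when it is done.

Besides the shell and the picture viewer there is one more tool, called after "Request:" as name(argument=value, ...) on one line, values as JSON. apply_moves: Moves the arm, as the interface text tells. Its arguments: {"type":"object","properties":{"deltas":{"type":"array","items":{"type":"object","properties":{"translation":{"type":"array","items":{"type":"number"}},"turn":{"type":"array","items":{"type":"number"}},"hand":{"type":"number"}}}},"newtons":{"type":"number"}},"required":["deltas"]}

```bash
ls; mkdir -p pics
python3 - <<'E'
from bench import readout,camera,calibration
import cv2,numpy as np
s=readout.read_state();print(s['time'],s['ee_pos'],s['eef_rot'],s['width'],s['ft_force'])
for n in('scene','top'):
    im=camera(n);cv2.imwrite(f'pics/{n}0.png',im[:,:,::-1]);c=calibration(n);print(n,c['fx'],c['cx'],c['cy'],np.round(c['extrinsics'],3).tolist())
E
```

```text
pics
0.0 [0.21582212 0.58615013 0.23574807] [ 1.75482039e-01  9.84482374e-01 -7.07025802e-04 -9.30906660e-05] 0.08687725603359939 [-0.70178212  1.01292566  0.45985543]
scene 400.0996938614168 317.7777148150391 201.80786385542 [[-0.639, 0.769, -0.01, 0.392], [0.584, 0.477, -0.656, -0.276], [-0.5, -0.425, -0.754, 1.402], [0.0, 0.0, 0.0, 1.0]]
top 367.5119103081435 325.06597851319395 200.5848586520184 [[-0.038, -0.999, -0.0, -0.01], [-0.978, 0.037, -0.207, 0.561], [0.207, -0.007, -0.978, 0.897], [0.0, 0.0, 0.0, 1.0]]
```

View pics/scene0.png

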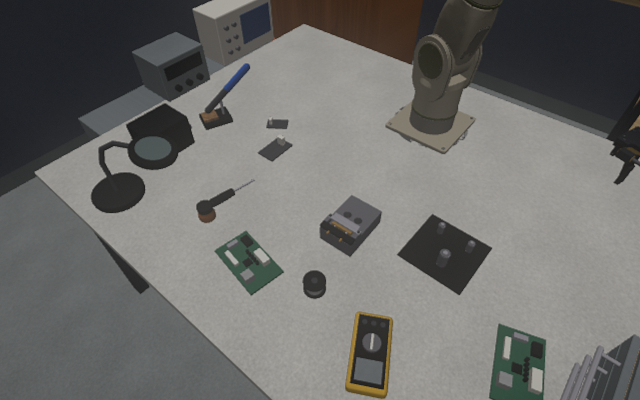

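View pics/top0.png

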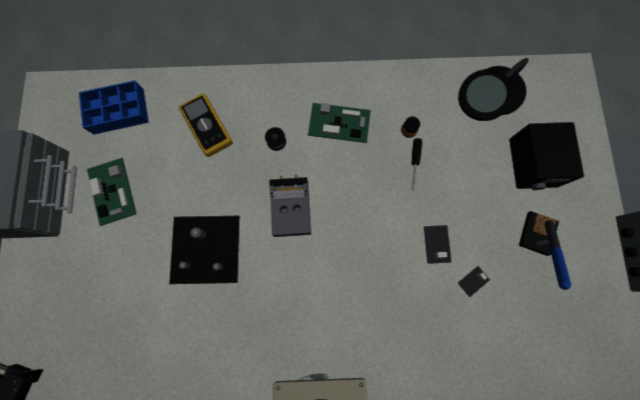

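Scene: tester at centre (350,222), mat with the cells to its right (fat 445,258; slim 441,228 and 471,245), strips at (275,149, large) and (277,124, small). Top: tester (290,207), fat cell (197,232), slim (184,265) and (218,267), large strip (438,244) with its grip toward the robot. Next, one combined zoom.

Run:
```python
import cv2,numpy as np
t=cv2.imread('pics/top0.png');s=cv2.imread('pics/scene0.png')
def z(im,x,y,w,h,k):return cv2.convertScaleAbs(cv2.resize(im[y:y+h,x:x+w],None,fx=k,fy=k,interpolation=cv2.INTER_CUBIC),alpha=2.0)
a=np.hstack([z(t,255,170,66,72,4),z(t,165,210,80,72,4),z(t,415,218,52,72,4)])
b=np.hstack([z(s,315,190,72,66,4),z(s,395,210,80,66,4),z(s,250,110,52,66,4)])
w=min(a.shape[1],b.shape[1]);o=np.vstack([a[:,:w],b[:,:w]]);cv2.imwrite('pics/z.png',o);print(o.shape,a.shape,b.shape)
```

```text
(552, 792, 3) (288, 792, 3) (264, 816, 3)
```

View pics/z.png

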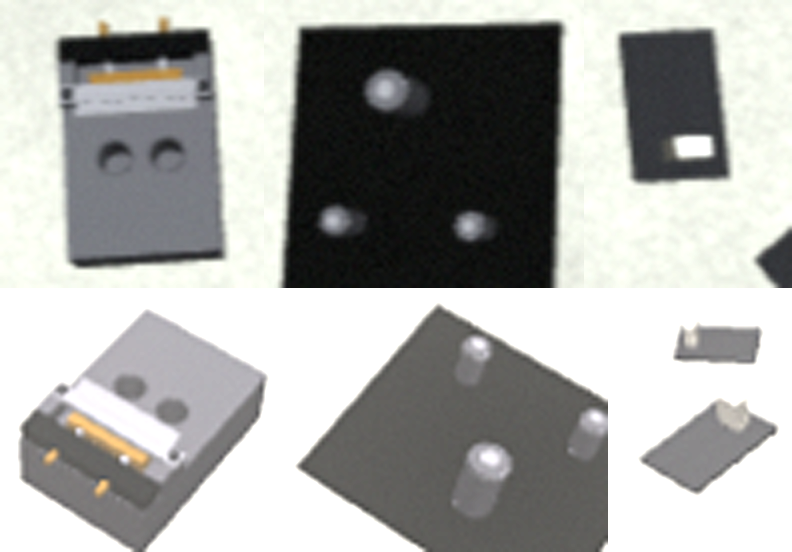

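The zoom shows both bores, the three cells with bright tops, and the large strip with its long end away from the robot. Triangulating from both views now.

```bash
cat > h.py <<'E'
import numpy as np,cv2
from bench import readout,camera,calibration
C={n:calibration(n) for n in('scene','top')}
def ray(n,p):
    c=C[n];E=np.array(c['extrinsics']);R,t=E[:3,:3],E[:3,3]
    d=R.T@np.array([(p[0]-c['cx'])/c['fx'],(p[1]-c['cy'])/c['fy'],1]);return -R.T@t,d/np.linalg.norm(d)
def plane(n,p,z):
    o,d=ray(n,p);return o+d*(z-o[2])/d[2]
def tri(pt,ps):
    (o1,d1),(o2,d2)=ray('top',pt),ray('scene',ps)
    k=np.linalg.lstsq(np.c_[d1,-d2],o2-o1,rcond=None)[0]
    a,b=o1+k[0]*d1,o2+k[1]*d2;return (a+b)/2,1e3*np.linalg.norm(a-b)
def proj(n,P):
    c=C[n];E=np.array(c['extrinsics']);q=E[:3,:3]@np.array(P)+E[:3,3]
    return np.array([c['fx']*q[0]/q[2]+c['cx'],c['fy']*q[1]/q[2]+c['cy']])
# crop helpers: zoom-picture pixel -> image pixel
def uz(u,v,x,y,ox=0,oy=0,k=4):return ((u-ox+.5)/k-.5+x,(v-oy+.5)/k-.5+y)
E
python3 - <<'E'
from h import *
np.set_printoptions(precision=4,suppress=True)
J=lambda u,v:uz(u,v,255,170);M=lambda u,v:uz(u,v,165,210,264);S=lambda u,v:uz(u,v,415,218,584)
j=lambda u,v:uz(u,v,315,190,0,288);m=lambda u,v:uz(u,v,395,210,288,288);s=lambda u,v:uz(u,v,250,110,608,288)
for n,a,b in [('boreL',J(116,157),j(172,411)),('boreR',J(168,154),j(130,387)),('frontL',J(70,260),j(264,377)),('frontR',J(223,253),j(150,311)),
 ('cellA',M(335,219),m(593,418)),('cellB',M(470,225),m(476,348)),('fat',M(387,88),m(489,460)),
 ('grip',S(693,146),s(732,408)),('sFL',S(620,34),s(697,491)),('sFR',S(712,30),s(642,460)),('sBR',S(728,177),s(725,401)),('sBL',S(635,181),s(776,430))]:
    print(n,*tri(a,b))
P=[plane('top',S(*p),.006)[:2] for p in((620,34),(712,30),(728,177),(635,181))]
print(P,plane('top',S(693,146),.036))
for n in['top','scene']:
    im=cv2.imread(f'pics/{n}0.png');g=im.max(2)
    x,y,w,h=(165,215,75,65) if n=='top' else (400,215,85,65)
    for T in(110,70):
        k,l,st,ce=cv2.connectedComponentsWithStats((g[y:y+h,x:x+w]>T).astype(np.uint8))
        print(n,T,[(np.round(c+[x,y],1).tolist(),int(a[4])) for c,a in zip(ce[1:],st[1:]) if 6<a[4]<400])
print(readout.read_state()['joint_positions'])
E
```

```text
boreL [0.5439 0.0793 0.0464] 3.0230321935872384
boreR [0.5447 0.0452 0.0459] 2.9413678543816784
frontL [0.4782 0.1097 0.0433] 1.2169168203136402
frontR [0.4782 0.0119 0.0418] 4.585523793952319
cellA [0.4111 0.3417 0.0368] 1.3367863704338043
cellB [0.4042 0.256  0.0328] 1.1292477695413594
fat [0.4924 0.3072 0.0501] 2.6209804397598893
grip [ 0.4113 -0.3303  0.0197] 5.978612963337549
sFL [ 0.4898 -0.295   0.0036] 3.383752335437733
sFR [ 0.4902 -0.3579  0.0014] 4.263279592502608
sBR [ 0.3914 -0.3587 -0.001 ] 4.711919777758801
sBL [ 0.392  -0.2976 -0.0001] 1.527317441779508
[array([ 0.4905, -0.2958]), array([ 0.4908, -0.3583]), array([ 0.3924, -0.3585]), array([ 0.3922, -0.2965])] [ 0.4121 -0.3279  0.036 ]
top 110 [([239.0, 265.5], 28)]
top 70 [([238.7, 254.2], 89), ([194.7, 232.0], 26), ([181.7, 264.5], 14), ([215.5, 265.8], 13)]
scene 110 [([445.0, 252.0], 13), ([479.6, 272.5], 153)]
scene 70 [([442.0, 224.6], 35), ([471.2, 243.1], 38), ([445.0, 252.9], 78), ([479.4, 272.3], 164)]
[-1.2406  0.3328 -0.0647  1.4608  0.0216  1.3499 -0.0885]
```

Request:
apply_moves(deltas=[{"translation": [0.03, -0.038, 0], "turn": [0, 0, 0.09], "hand": 0.05}, {"translation": [0.03, -0.038, 0], "turn": [0, 0, 0.09], "hand": 0.05}, {"translation": [0.03, -0.038, -0.01], "turn": [0, 0, 0.09], "hand": 0.05}, {"translation": [0.03, -0.038, -0.01], "turn": [0, 0, 0.09], "hand": 0.05}, {"translation": [0.03, -0.038, -0.02], "turn": [0, 0, 0], "hand": 0.05}], newtons=15)

```text
time: 0.6
ee_pos: [0.3605, 0.398, 0.1959]
eef_rot: [-0.017, 1.0, -0.0, -0.001]
ft_force: [0.9, 0.0, 0.0]
width: 0.0556
```

Request:
apply_moves(deltas=[{"translation": [0.025, -0.028, -0.04], "turn": [0, 0, -0.025], "hand": 0.05}, {"translation": [0.025, -0.028, -0.035], "turn": [0, 0, 0], "hand": 0.05}, {"translation": [0, 0, 0], "turn": [0, 0, 0], "hand": 0.05}])

```text
time: 0.9
ee_pos: [0.4112, 0.3369, 0.123]
eef_rot: [0.0, 1.0, -0.002, -0.001]
ft_force: [0.1, -0.3, 0.1]
width: 0.0501
```

```bash
cat > look.py <<'E'
import sys
from h import *
# look.py name P(x,y,z) half k : crops of both views centred on a world point
def look(name,P,half=36,k=5):
    s=readout.read_state();o=[];inf=[]
    for n in('top','scene'):
        im=camera(n)[:,:,::-1];cv2.imwrite(f'pics/{name}_{n}.png',im)
        c=proj(n,P);x,y=int(c[0])-half,int(c[1])-half
        x,y=max(x,0),max(y,0);o.append(cv2.convertScaleAbs(cv2.resize(im[y:y+2*half,x:x+2*half],None,fx=k,fy=k,interpolation=cv2.INTER_CUBIC),alpha=1.8));inf.append((n,x,y))
    cv2.imwrite(f'pics/{name}.png',np.hstack(o));print(inf,s['ee_pos'],s['eef_rot'],s['width'],s['ft_force'],s['time'])
if __name__=='__main__':look(sys.argv[1],[float(v) for v in sys.argv[2:5]])
E
python3 look.py a 0.411 0.342 0.06
```

```text
[('top', 142, 228), ('scene', 437, 200)] [0.41119532 0.33686552 0.12297744] [ 2.50400494e-04  9.99998130e-01 -1.69676869e-03 -8.93366829e-04] 0.05014238464444591 [ 0.11441361 -0.34447149  0.12606759] 0.9
```

View pics/a.png

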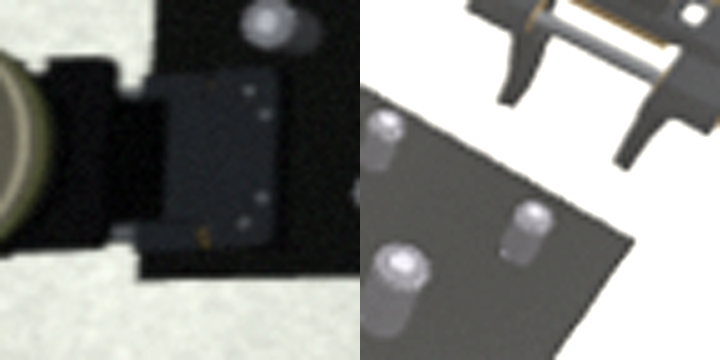

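Request:
apply_moves(deltas=[{"translation": [0, 0.005, -0.035], "turn": [0, 0, 0], "hand": 0.05}, {"translation": [0, 0, -0.035], "turn": [0, 0, 0], "hand": 0.05}, {"translation": [0, 0, -0.014], "turn": [0, 0, 0], "hand": 0.045}, {"translation": [0, 0, 0], "turn": [0, 0, 0], "hand": 0.03}, {"translation": [0, 0, 0], "turn": [0, 0, 0], "hand": 0.0}])

```text
time: 1.5
ee_pos: [0.4073, 0.3572, 0.0457]
eef_rot: [-0.007, 1.0, 0.006, 0.002]
ft_force: [-1.0, -0.1, -0.2]
width: 0.0362
```

Request:
apply_moves(deltas=[{"translation": [0, 0, 0], "turn": [0, 0, 0], "hand": 0.0}, {"translation": [0, 0, 0], "turn": [0, 0, 0], "hand": 0.0}])

```text
time: 1.7
ee_pos: [0.4075, 0.3594, 0.0483]
eef_rot: [-0.008, 1.0, 0.007, 0.003]
ft_force: [-0.3, 0.1, 0.3]
width: 0.0209
```

Request:
apply_moves(deltas=[{"translation": [0, 0, 0.0], "turn": [0, 0, 0], "hand": 0.05}, {"translation": [0, 0, 0.0], "turn": [0, 0, 0], "hand": 0.05}])

```text
time: 1.9
ee_pos: [0.4082, 0.3603, 0.05]
eef_rot: [-0.008, 1.0, 0.008, 0.004]
ft_force: [-1.3, -0.0, 0.6]
width: 0.0304
```

```bash
python3 look.py b 0.411 0.342 0.04; python3 -c "
from h import *
s=readout.read_state();print(s['joint_vel'],s['ee_pos'],s['width'])"
```

```text
[('top', 145, 228), ('scene', 435, 205)] [0.40816847 0.36031694 0.04998778] [-0.00823164  0.99992322  0.00818729  0.00433085] 0.030435696310807996 [-1.31796844 -0.04070961  0.59939913] 1.9
[ 9.91235543e-05  4.38367117e-03 -5.30844897e-04  6.20005172e-03
 -4.66131099e-04 -8.23004557e-04  2.00018183e-03] [0.40813738 0.36017898 0.0497743 ] 0.03793743339260288
```

View pics/b.png

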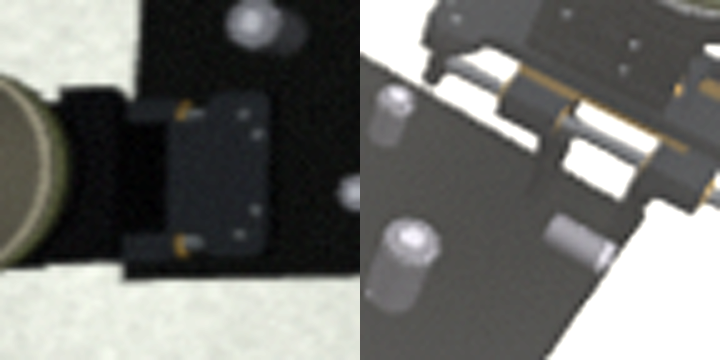

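The left slim cell has tipped over: it lies at scene (580,240 in the zoom), nub toward lower right. Before recovering it I want to know why y drifted, so I'll check the joints.

Run:
```python
from h import *
np.set_printoptions(precision=4,suppress=True)
s=readout.read_state()
for k in s: print(k,np.array(s[k]))
U=lambda u,v:uz(u,v,435,205,360,0,5)
for p in((552,232),(606,258)): print(plane('scene',U(*p),.011))
print(plane('scene',U(580,245),.011), 'fingers',[proj('scene',[.408,.36+d,.036]) for d in(-.019,.019)])
```

```text
time 2.0
joint_positions [-0.8504  0.3294  0.0538  1.8893 -0.0289  0.9061  0.8051]
joint_vel [ 0.0001  0.0044 -0.0005  0.0062 -0.0005 -0.0008  0.002 ]
joint_torque [ -0.0672 -54.8868   1.4836 -32.0038  -0.0368   0.0028  -0.0041]
ee_pos [0.4081 0.3602 0.0498]
eef_rot [-0.0082  0.9999  0.0081  0.0042]
ft_force [ 0.1655 -0.3349  0.0328]
torque [-0.0019 -0.0172 -0.0619]
width 0.03793743339260288
[0.4117 0.3564 0.011 ]
[0.4091 0.3848 0.011 ]
[0.4101 0.3711 0.011 ] fingers [array([470.7925, 241.3878]), array([484.8159, 249.2096])]
```

Request:
apply_moves(deltas=[{"translation": [0, 0, 0.03], "turn": [0, 0, 0], "hand": 0.05}])

```text
time: 2.1
ee_pos: [0.4063, 0.3583, 0.0769]
eef_rot: [-0.008, 1.0, 0.006, 0.002]
ft_force: [-0.1, -0.2, 0.3]
width: 0.0446
```

Request:
apply_moves(deltas=[{"translation": [0, 0, 0.03], "turn": [0, 0, 0], "hand": 0.05}])

```text
time: 2.2
ee_pos: [0.4061, 0.3579, 0.1074]
eef_rot: [-0.008, 1.0, 0.005, 0.002]
ft_force: [-0.4, -0.1, 0.4]
width: 0.0479
```

Request:
apply_moves(deltas=[{"translation": [0, 0, 0.0], "turn": [0, 0, 0], "hand": 0.05}])

```text
time: 2.3
ee_pos: [0.4076, 0.3592, 0.111]
eef_rot: [-0.008, 1.0, 0.007, 0.003]
ft_force: [0.4, 0.4, 0.3]
width: 0.0495
```

Request:
apply_moves(deltas=[{"translation": [0, 0, 0.0], "turn": [0, 0, 0], "hand": 0.05}])

```text
time: 2.4
ee_pos: [0.4076, 0.3591, 0.1111]
eef_rot: [-0.008, 1.0, 0.007, 0.004]
ft_force: [-0.3, -0.1, -0.4]
width: 0.0498
```

Run:
```python
from h import *
print(plane('scene',uz(507,104,437,200,360,0,5),.109),plane('scene',uz(624,168,437,200,360,0,5),.109))
print(plane('scene',uz(533,214,437,200,360,0,5),.037))
```

```text
[0.41822403 0.3114966  0.109     ] [0.41889586 0.37195212 0.109     ]
[0.41110545 0.34331343 0.037     ]
```

Request:
apply_moves(deltas=[{"translation": [0, -0.01, 0], "turn": [0, 0, -0.016], "hand": 0.05}])

```text
time: 2.5
ee_pos: [0.4073, 0.3498, 0.1108]
eef_rot: [-0.0, 1.0, 0.008, 0.004]
ft_force: [0.9, -0.4, -0.4]
width: 0.0497
```

Request:
apply_moves(deltas=[{"translation": [0, 0, 0], "turn": [0, 0, 0], "hand": 0.05}])

```text
time: 2.6
ee_pos: [0.4074, 0.3477, 0.1099]
eef_rot: [0.001, 1.0, 0.007, 0.003]
ft_force: [0.3, 0.1, 0.5]
width: 0.0502
```

```bash
python3 -c "
from h import *
camera('top');camera('top')
s=readout.read_state();print(s['joint_vel'],s['ee_pos'],s['eef_rot'],s['time'])"
```

```text
[-3.74971332e-03  3.30482253e-03 -5.92886899e-03 -1.04616268e-02
 -1.31622930e-04  7.36596940e-04  7.77067613e-05] [0.4070714  0.34911621 0.1100976 ] [4.14050146e-05 9.99969647e-01 7.11468566e-03 3.17569947e-03] 2.7
```

Request:
apply_moves(deltas=[{"translation": [0, -0.02, 0.02], "turn": [-0.014, 0.006, -0.15], "hand": 0.05}, {"translation": [0, -0.02, 0.02], "turn": [0, 0, -0.15], "hand": 0.05}, {"translation": [0, -0.02, 0.02], "turn": [0, 0, -0.15], "hand": 0.05}, {"translation": [0, -0.02, 0.02], "turn": [0, 0, -0.15], "hand": 0.05}, {"translation": [0, -0.02, 0.02], "turn": [0, 0, -0.15], "hand": 0.05}], newtons=15)

```text
time: 3.2
ee_pos: [0.4034, 0.2469, 0.2078]
eef_rot: [0.367, 0.93, -0.003, -0.003]
ft_force: [0.7, 1.3, 0.5]
width: 0.0502
```

Request:
apply_moves(deltas=[{"translation": [0, 0, 0], "turn": [0, 0, -0.15], "hand": 0.04}, {"translation": [0, 0, 0], "turn": [0, 0, -0.15], "hand": 0.04}, {"translation": [0, 0, 0], "turn": [0, 0, -0.15], "hand": 0.04}, {"translation": [0, 0, 0], "turn": [0, 0, -0.15], "hand": 0.04}, {"translation": [0, 0, 0], "turn": [0, 0, -0.15], "hand": 0.04}])

```text
time: 3.7
ee_pos: [0.4046, 0.2446, 0.2098]
eef_rot: [0.683, 0.731, -0.001, -0.003]
ft_force: [-0.3, -0.4, -1.2]
width: 0.0402
```

```bash
python3 look.py c 0.41 0.371 0.01; python3 -c "
from h import *
s=readout.read_state();print(s['joint_positions'],s['ee_pos'],s['eef_rot'],s['width'])"
```

```text
[('top', 138, 229), ('scene', 442, 217)] [0.4046295  0.24464289 0.20980811] [ 6.82574684e-01  7.30808837e-01 -6.19378820e-04 -3.14019820e-03] 0.04023698637517702 [-0.28811001 -0.40544624 -1.21269443] 3.7
[-0.81976442  0.0096568   0.18539976  1.89215083 -0.00811974  1.24248668
 -0.55991654] [0.40460143 0.24462323 0.20976585] [ 6.81258309e-01  7.32036066e-01 -6.92208947e-04 -3.13625856e-03] 0.040056350469301547
```

View pics/c.png

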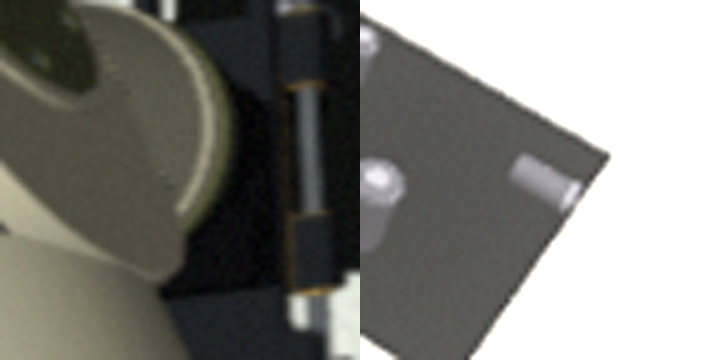

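The cell lies near the mat edge: base end at zoom (515,166), nub end at (574,198).

Run:
```python
from h import *
np.set_printoptions(precision=4,suppress=True)
im=cv2.imread('pics/c_scene.png');g=im.max(2).astype(int);x,y=465,242
print(g[242:264,466:494])
m=np.zeros_like(g,np.uint8);
U=lambda u,v:uz(u,v,442,217,360,0,5)
for p in((514,168),(576,197),(545,182)): print(U(*p),plane('scene',U(*p),.011))
```

```text
[[ 50  49  50  49  50  49  49  51  50  50  50  50  50  48  52  76 105 139
  168 170 166 164 164 163 161 164 164 162]
 [ 50  50  50  49  50  50  51  50  50  51  51  51  51  50  49  48  51  78
  106 136 161 166 166 163 162 163 163 163]
 [ 47  50  49  49  49  50  50  50  51  51  51  50  51  51  52  51  49  47
   51  74 114 160 170 167 166 165 163 164]
 [ 49  49  49  50  50  49  51  50  50  51  50  51  52  51  52  50  51  52
   50  47  61  94 138 167 172 172 168 165]
 [ 49  49  49  49  50  49  51  50  49  49  51  50  52  51  51  51  52  51
   52  53  49  47  76 106 138 165 166 165]
 [ 50  49  49  49  49  50  50  50  57  54  50  50  51  50  52  51  52  52
   51  52  52  50  49  52  75 100 152 167]
 [ 49  50  49  49  50  50  49  59  83  83  70  52  48  51  50  51  52  51
   52  51  53  52  52  50  47  56 147 166]
 [ 49  48  49  50  49  49  52  82  96  96  90  82  62  50  49  51  51  52
   51  53  53  52  52  51  45 104 158 165]
 [ 49  49  50  49  50  48  64  88  97  98  96  95  87  86  64  51  50  51
   52  52  52  53  51  48  75 145 167 165]
 [ 49  49  48  50  48  53  71  84  89  92  95  
[... 888 characters left out ...]

 [ 50  50  50  49  50  49  50  50  49  50  50  50  51  50  50  53  66  55
  100 158 170 167 164 161 161 163 164 165]
 [ 49  49  49  50  49  50  51  49  50  50  51  51  51  50  50  48  48  75
  139 164 169 166 161 158 160 163 165 166]
 [ 50  50  49  49  48  49  50  50  50  50  50  50  50  50  50  49  55 134
  161 164 165 163 160 160 163 163 163 163]
 [ 49  48  49  49  50  50  50  51  50  49  50  50  50  50  48  43  99 153
  163 164 166 165 162 160 161 161 162 161]
 [ 50  50  49  50  50  49  51  50  50  50  51  50  52  49  46  72 142 163
  161 163 167 170 167 161 161 161 161 161]]
(472.4, 250.2) [0.4104 0.3541 0.011 ]
(484.8, 256.0) [0.4069 0.3865 0.011 ]
(478.6, 253.0) [0.4083 0.3703 0.011 ]
```

Request:
apply_moves(deltas=[{"translation": [0.001, 0.035, -0.025], "turn": [-0.09, 0, 0], "hand": 0.04}, {"translation": [0.001, 0.035, -0.025], "turn": [-0.09, 0, 0], "hand": 0.04}, {"translation": [0, 0.035, -0.025], "turn": [-0.09, 0, 0], "hand": 0.04}, {"translation": [0, 0.03, -0.025], "turn": [-0.08, 0, 0], "hand": 0.04}, {"translation": [0, 0, 0], "turn": [0, 0, 0], "hand": 0.04}])

```text
time: 4.3
ee_pos: [0.4069, 0.383, 0.1041]
eef_rot: [0.662, 0.728, -0.132, 0.12]
ft_force: [-1.9, -0.3, -0.1]
width: 0.0402
```

Request:
apply_moves(deltas=[{"translation": [0, 0, 0], "turn": [0, 0, 0], "hand": 0.04}])

```text
time: 4.4
ee_pos: [0.4068, 0.3833, 0.1025]
eef_rot: [0.66, 0.729, -0.134, 0.12]
ft_force: [0.6, 0.2, 0.3]
width: 0.0401
```

Request:
apply_moves(deltas=[{"translation": [0, 0, -0.02], "turn": [0, 0, 0], "hand": 0.04}, {"translation": [0, 0, -0.02], "turn": [0, 0, 0], "hand": 0.04}, {"translation": [0, 0, 0], "turn": [0, 0, 0], "hand": 0.04}])

```text
time: 4.7
ee_pos: [0.4079, 0.3821, 0.0637]
eef_rot: [0.658, 0.732, -0.132, 0.119]
ft_force: [-0.3, -0.3, -0.2]
width: 0.0399
```

Request:
apply_moves(deltas=[{"translation": [0, 0, -0.015], "turn": [0, 0, 0], "hand": 0.04}, {"translation": [0, 0, -0.015], "turn": [0, 0, 0], "hand": 0.04}, {"translation": [0, 0, 0], "turn": [0, 0, 0], "hand": 0.04}])

```text
time: 5.0
ee_pos: [0.4099, 0.3816, 0.0357]
eef_rot: [0.658, 0.732, -0.129, 0.118]
ft_force: [-0.3, -0.2, 0.2]
width: 0.0399
```

Request:
apply_moves(deltas=[{"translation": [0, 0, -0.008], "turn": [0, 0, 0], "hand": 0.04}, {"translation": [0, 0, 0], "turn": [0, 0, 0], "hand": 0.03}])

```text
time: 5.2
ee_pos: [0.4103, 0.3816, 0.0277]
eef_rot: [0.659, 0.732, -0.129, 0.118]
ft_force: [-0.4, -0.4, -0.1]
width: 0.037
```

Request:
apply_moves(deltas=[{"translation": [-0.002, 0, -0.006], "turn": [0, 0, 0], "hand": 0.03}, {"translation": [0, 0, 0], "turn": [0, 0, 0], "hand": 0.015}, {"translation": [0, 0, 0], "turn": [0, 0, 0], "hand": 0.01}, {"translation": [0, 0, 0], "turn": [0, 0, 0], "hand": 0.01}, {"translation": [0, 0, 0], "turn": [0, 0, 0], "hand": 0.01}])

```text
time: 5.7
ee_pos: [0.4084, 0.3823, 0.022]
eef_rot: [0.658, 0.732, -0.128, 0.118]
ft_force: [-0.6, -0.3, 0.9]
width: 0.0171
```

Request:
apply_moves(deltas=[{"translation": [0, 0, 0.02], "turn": [0, 0, 0], "hand": 0.01}, {"translation": [0, -0.005, 0.035], "turn": [0, 0, 0], "hand": 0.01}, {"translation": [0.005, -0.02, 0.04], "turn": [0, 0, 0.1], "hand": 0.01}, {"translation": [0.005, -0.035, 0.03], "turn": [0, 0, 0.1], "hand": 0.01}, {"translation": [0.005, -0.04, 0.02], "turn": [0, 0, 0.1], "hand": 0.01}], newtons=15)

```text
time: 6.2
ee_pos: [0.4211, 0.2829, 0.1683]
eef_rot: [0.535, 0.826, -0.111, 0.137]
ft_force: [0.7, -0.3, -0.8]
width: 0.0175
```

Request:
apply_moves(deltas=[{"translation": [0.005, -0.045, 0], "turn": [0, 0, 0.1], "hand": 0.01}, {"translation": [0.005, -0.045, 0], "turn": [0, 0, 0.1], "hand": 0.01}, {"translation": [0.005, -0.045, 0], "turn": [0, 0, 0.1], "hand": 0.01}, {"translation": [0.005, -0.045, 0], "turn": [0, 0, 0.1], "hand": 0.01}, {"translation": [0, -0.045, 0], "turn": [0, 0, 0.1], "hand": 0.01}])

```text
time: 6.7
ee_pos: [0.4429, 0.0524, 0.1732]
eef_rot: [0.303, 0.937, -0.066, 0.163]
ft_force: [1.3, -1.4, -0.1]
width: 0.0173
```

Request:
apply_moves(deltas=[{"translation": [0, -0.045, 0], "turn": [0, 0, 0.1], "hand": 0.01}, {"translation": [0, -0.045, 0], "turn": [0, 0, 0.1], "hand": 0.01}, {"translation": [0, -0.045, 0], "turn": [0, 0, 0.1], "hand": 0.01}, {"translation": [0, -0.045, 0], "turn": [0, 0, 0.1], "hand": 0.01}, {"translation": [0, -0.03, 0], "turn": [0, 0, 0.0], "hand": 0.01}])

```text
time: 7.2
ee_pos: [0.4413, -0.1553, 0.1746]
eef_rot: [0.118, 0.977, -0.031, 0.175]
ft_force: [0.6, -0.1, -0.7]
width: 0.0179
```

```bash
python3 -c "
from h import *
from scipy.spatial.transform import Rotation as R
np.set_printoptions(precision=3,suppress=True)
s=readout.read_state();print(s['joint_positions'],s['ee_pos'],s['width']);print(R.from_quat(s['eef_rot']).as_matrix())"
```

```text
[-0.622 -0.394  0.717  2.254  0.426  0.873  1.208] [ 0.441 -0.155  0.175] 0.01791059251671013
[[-0.911  0.241  0.334]
 [ 0.219  0.97  -0.102]
 [-0.349 -0.019 -0.937]]
```

Request:
apply_moves(deltas=[{"translation": [0.005, 0.003, 0], "turn": [0.034, 0.136, 0], "hand": 0.01}, {"translation": [0.005, 0, 0], "turn": [0.034, 0.136, 0], "hand": 0.01}, {"translation": [0.005, 0, 0], "turn": [0.034, 0.136, 0], "hand": 0.01}, {"translation": [0.005, 0, 0], "turn": [0.034, 0.136, 0], "hand": 0.01}, {"translation": [0, 0, 0], "turn": [0.034, 0.136, 0], "hand": 0.01}])

```text
time: 7.7
ee_pos: [0.4499, -0.1587, 0.1761]
eef_rot: [0.124, 0.986, 0.006, -0.112]
ft_force: [-0.3, 0.8, 1.9]
width: 0.0174
```

Request:
apply_moves(deltas=[{"translation": [0, 0, 0], "turn": [0.034, 0.136, 0], "hand": 0.01}, {"translation": [0, 0, 0], "turn": [0.034, 0.136, 0], "hand": 0.01}, {"translation": [0, 0, 0], "turn": [0.034, 0.136, 0], "hand": 0.01}, {"translation": [0, 0, 0], "turn": [0.034, 0.136, 0], "hand": 0.01}, {"translation": [0, 0, 0], "turn": [0.034, 0.136, 0], "hand": 0.01}])

```text
time: 8.2
ee_pos: [0.4487, -0.1568, 0.1643]
eef_rot: [0.111, 0.897, 0.046, -0.426]
ft_force: [-0.7, -0.8, -3.0]
width: 0.0174
```

```bash
cat > st.py <<'E'
from h import *
from scipy.spatial.transform import Rotation as R
np.set_printoptions(precision=4,suppress=True)
s=readout.read_state();print(s['joint_positions'],s['ee_pos'],s['width'],s['ft_force'],s['time']);print(R.from_quat(s['eef_rot']).as_matrix())
E
python3 st.py
```

```text
[-0.1837  0.8243  0.6837  1.3414 -0.2581  2.0056  1.8794] [ 0.4487 -0.1568  0.1643] 0.01736940585522256 [-0.6646 -0.8255 -3.0233] 8.2
[[-0.6119  0.239  -0.754 ]
 [ 0.16    0.971   0.1779]
 [ 0.7746 -0.0118 -0.6324]]
```

Request:
apply_moves(deltas=[{"translation": [0, 0, -0.025], "turn": [0, 0, 0], "hand": 0.01}, {"translation": [0, 0, -0.03], "turn": [0, 0, 0], "hand": 0.01}, {"translation": [0, 0, -0.03], "turn": [0.01, 0.03, 0], "hand": 0.01}, {"translation": [0, 0, -0.02], "turn": [0.01, 0.03, 0], "hand": 0.01}, {"translation": [0, 0, 0], "turn": [0, 0, 0], "hand": 0.01}])

```text
time: 8.7
ee_pos: [0.4486, -0.1555, 0.0506]
eef_rot: [0.106, 0.881, 0.056, -0.458]
ft_force: [-0.5, 0.3, -0.3]
width: 0.0175
```

```bash
python3 st.py
```

```text
[-0.1355  1.0113  0.618   1.3207 -0.3162  1.9174  1.8872] [ 0.4486 -0.1555  0.0506] 0.01754482941636289 [-0.5487  0.2608 -0.3471] 8.7
[[-0.5573  0.2374 -0.7957]
 [ 0.1351  0.9714  0.1952]
 [ 0.8193  0.0013 -0.5734]]
```

Request:
apply_moves(deltas=[{"translation": [0, 0, 0.002], "turn": [0.03, 0.12, 0], "hand": 0.01}, {"translation": [0, 0, 0.002], "turn": [0.025, 0.1, 0], "hand": 0.01}, {"translation": [0, 0, 0], "turn": [0, 0, 0], "hand": 0.01}])

```text
time: 9.0
ee_pos: [0.4409, -0.1535, 0.0456]
eef_rot: [0.101, 0.836, 0.066, -0.535]
ft_force: [0.7, -0.1, -0.1]
width: 0.0175
```

```bash
python3 look.py d 0.44 -0.155 0.04; python3 st.py
```

```text
[('top', 338, 209), ('scene', 278, 126)] [ 0.44089367 -0.15352448  0.04562041] [ 0.10083963  0.83639994  0.06599215 -0.53470698] 0.017494893147657387 [ 0.71865261 -0.11155603 -0.11188811] 9.0
[ 0.0071  1.0703  0.4013  1.2199 -0.1978  2.045   1.7844] [ 0.4415 -0.1552  0.0474] 0.017599389590527058 [0.0516 0.6964 0.6   ] 9.1
[[-0.4114  0.2407 -0.8791]
 [ 0.103   0.9706  0.2176]
 [ 0.9056 -0.001  -0.4241]]
```

View pics/d.png

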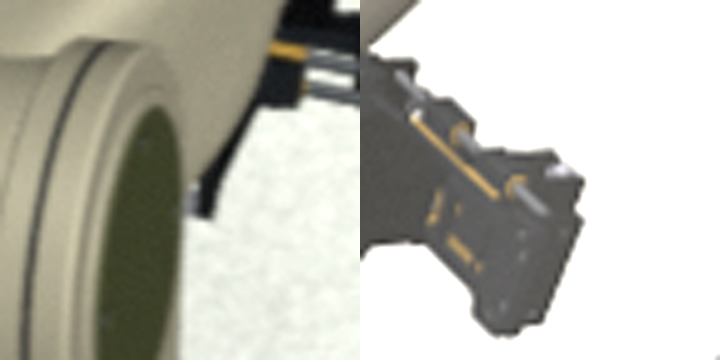

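Request:
apply_moves(deltas=[{"translation": [0, 0, -0.006], "turn": [0, 0, 0], "hand": 0.01}, {"translation": [0, 0, -0.005], "turn": [0, 0, 0], "hand": 0.01}], newtons=5)

```text
time: 9.3
ee_pos: [0.4432, -0.1569, 0.0396]
eef_rot: [0.104, 0.84, 0.063, -0.529]
ft_force: [0.2, 0.1, -0.4]
width: 0.0179
```

Request:
apply_moves(deltas=[{"translation": [0, 0, -0.003], "turn": [0, 0, 0], "hand": 0.01}])

```text
time: 9.4
ee_pos: [0.4437, -0.1573, 0.0371]
eef_rot: [0.105, 0.841, 0.062, -0.528]
ft_force: [0.6, -0.5, -0.6]
width: 0.018
```

Request:
apply_moves(deltas=[{"translation": [0, 0, -0.003], "turn": [0, 0, 0], "hand": 0.01}])

```text
time: 9.5
ee_pos: [0.4441, -0.1574, 0.0345]
eef_rot: [0.105, 0.841, 0.061, -0.527]
ft_force: [0.0, 0.2, 0.0]
width: 0.0184
```

Request:
apply_moves(deltas=[{"translation": [0, 0, -0.003], "turn": [0, 0, 0], "hand": 0.01}])

```text
time: 9.6
ee_pos: [0.4442, -0.1575, 0.0316]
eef_rot: [0.105, 0.841, 0.061, -0.527]
ft_force: [1.0, -2.0, 4.5]
width: 0.0177
```

Request:
apply_moves(deltas=[{"translation": [0, 0, -0.003], "turn": [0, 0, 0], "hand": 0.01}])

```text
time: 9.7
ee_pos: [0.4442, -0.1581, 0.0295]
eef_rot: [0.105, 0.841, 0.06, -0.527]
ft_force: [0.7, -3.7, 7.4]
width: 0.0176
```

Request:
apply_moves(deltas=[{"translation": [0, 0, 0.001], "turn": [0, 0, 0], "hand": 0.02}, {"translation": [0, 0, 0], "turn": [0, 0, 0], "hand": 0.03}, {"translation": [0, 0, 0], "turn": [0, 0, 0], "hand": 0.04}, {"translation": [0, 0, 0], "turn": [0, 0, 0], "hand": 0.05}])

```text
time: 10.1
ee_pos: [0.4442, -0.158, 0.0302]
eef_rot: [0.105, 0.841, 0.06, -0.527]
ft_force: [-0.7, 0.4, 0.3]
width: 0.0362
```

Request:
apply_moves(deltas=[{"translation": [0.009, -0.002, 0.004], "turn": [0, 0, 0], "hand": 0.05}, {"translation": [0.018, -0.004, 0.008], "turn": [0, 0, 0], "hand": 0.05}, {"translation": [0.027, -0.006, 0.015], "turn": [0, 0, 0], "hand": 0.05}, {"translation": [0.02, -0.005, 0.035], "turn": [0, 0, 0], "hand": 0.05}, {"translation": [0, 0, 0.04], "turn": [0, 0, 0], "hand": 0.05}])

```text
time: 10.6
ee_pos: [0.5057, -0.1613, 0.1284]
eef_rot: [0.11, 0.89, 0.057, -0.439]
ft_force: [-0.0, -1.5, -1.1]
width: 0.0497
```

Request:
apply_moves(deltas=[{"translation": [0, 0, 0.04], "turn": [0, -0.14, 0], "hand": 0.05}, {"translation": [0, 0.02, 0.03], "turn": [-0.01, -0.14, 0], "hand": 0.05}, {"translation": [0, 0.04, 0], "turn": [-0.02, -0.14, 0], "hand": 0.05}, {"translation": [0, 0.045, 0], "turn": [-0.03, -0.14, 0], "hand": 0.05}, {"translation": [0, 0.045, 0], "turn": [-0.04, -0.13, 0], "hand": 0.05}])

```text
time: 11.1
ee_pos: [0.5079, -0.0116, 0.2018]
eef_rot: [0.102, 0.989, 0.047, -0.096]
ft_force: [0.7, 0.3, 0.4]
width: 0.05
```

```bash
python3 look.py e 0.434 -0.155 0.035; python3 st.py
```

```text
[('top', 338, 212), ('scene', 279, 126)] [ 0.50790481 -0.01155707  0.2017624 ] [ 0.10150674  0.98913826  0.04669995 -0.09550397] 0.050002439100534896 [0.70035154 0.2911328  0.38109249] 11.1
[-0.1764  0.2326  0.1998  1.6827 -0.157   1.4201  1.4393] [ 0.5054 -0.0047  0.2025] 0.04961397467146995 [0.5834 0.928  0.1889] 11.2
[[-0.9631  0.1983 -0.1822]
 [ 0.1797  0.9772  0.1134]
 [ 0.2005  0.0765 -0.9767]]
```

View pics/e.png

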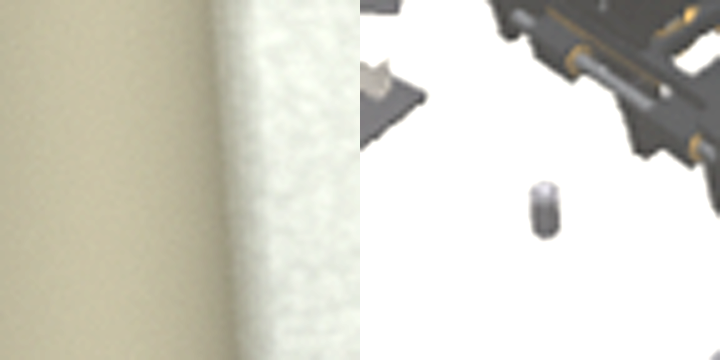

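The cell stands upright again, nub up, at scene zoom (544,192) for the top and (545,235) for the base.

```bash
cat >> st.py <<'E'
T=np.diag([-1.,1,-1]);Rm=R.from_quat(s['eef_rot'])
print('to level',(R.from_matrix(T)*Rm.inv()).as_rotvec())
E
python3 - <<'E'
from h import *
U=lambda u,v:uz(u,v,279,126,360,0,5)
im=cv2.imread('pics/e_scene.png');g=im.max(2)
sub=(g[155:180,300:330]<135).astype(np.uint8)
k,l,st,ce=cv2.connectedComponentsWithStats(sub);print(st[1:],ce[1:]+[300,155])
print('top',plane('scene',U(544,191),.035)); 
for c,a in zip(ce[1:],st[1:]):
    if a[4]>20: print(plane('scene',c+[300,155],.0175))
E
python3 st.py
```

```text
[[13  7  6 12 67]] [[315.52238806 167.58208955]]
top [ 0.43856966 -0.15347223  0.035     ]
[ 0.43731795 -0.15435401  0.0175    ]
[-0.1764  0.2326  0.1998  1.6827 -0.157   1.4201  1.4393] [ 0.5054 -0.0047  0.2025] 0.04961397467146995 [0.5834 0.928  0.1889] 11.2
[[-0.9631  0.1983 -0.1822]
 [ 0.1797  0.9772  0.1134]
 [ 0.2005  0.0765 -0.9767]]
to level [-0.0963 -0.194   0.1916]
```

Request:
apply_moves(deltas=[{"translation": [-0.017, -0.037, 0], "turn": [-0.048, -0.1, 0.096], "hand": 0.05}, {"translation": [-0.017, -0.037, -0.02], "turn": [-0.048, -0.1, 0.096], "hand": 0.05}, {"translation": [-0.017, -0.037, -0.03], "turn": [0, 0, 0], "hand": 0.05}, {"translation": [-0.017, -0.037, -0.03], "turn": [0, 0, 0], "hand": 0.05}, {"translation": [0, 0, 0], "turn": [0, 0, 0], "hand": 0.05}])

```text
time: 11.7
ee_pos: [0.433, -0.1533, 0.1195]
eef_rot: [-0.007, 1.0, -0.001, 0.003]
ft_force: [-0.4, 0.8, 0.3]
width: 0.0502
```

Request:
apply_moves(deltas=[{"translation": [0, 0, 0], "turn": [0, 0, 0], "hand": 0.05}])

```text
time: 11.8
ee_pos: [0.4326, -0.1537, 0.1194]
eef_rot: [-0.006, 1.0, -0.001, 0.002]
ft_force: [1.0, 0.6, -0.3]
width: 0.0503
```

```bash
python3 st.py
```

```text
[-0.0422  0.0636  0.2947  2.0431 -0.0217  1.0328  1.8465] [ 0.4326 -0.1537  0.1194] 0.05025360825237532 [ 1.041   0.6063 -0.2748] 11.8
[[-0.9999 -0.0126  0.0048]
 [-0.0127  0.9999 -0.001 ]
 [-0.0048 -0.0011 -1.    ]]
to level [ 0.0011  0.0048 -0.0127]
```

Request:
apply_moves(deltas=[{"translation": [0.003, 0, -0.02], "turn": [0, 0.005, -0.012], "hand": 0.05}, {"translation": [0, 0, -0.02], "turn": [0, 0, 0], "hand": 0.05}, {"translation": [0, 0, 0], "turn": [0, 0, 0], "hand": 0.05}])

```text
time: 12.1
ee_pos: [0.438, -0.1524, 0.0804]
eef_rot: [-0.001, 1.0, -0.0, 0.001]
ft_force: [-0.2, 0.5, 0.0]
width: 0.0501
```

Request:
apply_moves(deltas=[{"translation": [0, 0, -0.015], "turn": [0, 0, 0], "hand": 0.05}, {"translation": [0, 0, -0.015], "turn": [0, 0, 0], "hand": 0.05}, {"translation": [0, 0, 0], "turn": [0, 0, 0], "hand": 0.05}])

```text
time: 12.4
ee_pos: [0.4413, -0.1507, 0.053]
eef_rot: [-0.003, 1.0, -0.0, 0.002]
ft_force: [0.9, 1.5, 0.1]
width: 0.0495
```

Request:
apply_moves(deltas=[{"translation": [-0.004, -0.005, -0.008], "turn": [0, 0, 0], "hand": 0.05}, {"translation": [-0.001, -0.001, -0.008], "turn": [0, 0, 0], "hand": 0.05}, {"translation": [0, 0, 0], "turn": [0, 0, 0], "hand": 0.04}])

```text
time: 12.7
ee_pos: [0.438, -0.1569, 0.0387]
eef_rot: [-0.003, 1.0, -0.0, 0.004]
ft_force: [0.2, -0.4, -0.1]
width: 0.0469
```

Request:
apply_moves(deltas=[{"translation": [0, 0.001, -0.004], "turn": [0, 0, 0], "hand": 0.03}, {"translation": [0, 0, 0], "turn": [0, 0, 0], "hand": 0.01}, {"translation": [0, 0, 0], "turn": [0, 0, 0], "hand": 0.01}, {"translation": [0, 0, 0], "turn": [0, 0, 0], "hand": 0.01}, {"translation": [0, 0, 0], "turn": [0, 0, 0], "hand": 0.01}], newtons=20)

```text
time: 13.2
ee_pos: [0.4386, -0.1559, 0.0353]
eef_rot: [-0.003, 1.0, -0.0, 0.004]
ft_force: [0.8, 0.1, 0.2]
width: 0.0173
```

Request:
apply_moves(deltas=[{"translation": [0, 0, 0.02], "turn": [0, 0, 0], "hand": 0.01}, {"translation": [0.005, 0.02, 0.035], "turn": [0, 0, 0], "hand": 0.01}, {"translation": [0.02, 0.035, 0.025], "turn": [0, 0, 0], "hand": 0.01}, {"translation": [0.025, 0.04, 0], "turn": [0, 0, 0], "hand": 0.01}, {"translation": [0.025, 0.04, 0], "turn": [0, 0, 0], "hand": 0.01}])

```text
time: 13.7
ee_pos: [0.5122, -0.0227, 0.1194]
eef_rot: [0.003, 1.0, -0.001, 0.004]
ft_force: [1.5, -0.4, -1.0]
width: 0.0172
```

Request:
apply_moves(deltas=[{"translation": [0.016, 0.033, 0], "turn": [0, 0, 0], "hand": 0.01}, {"translation": [0.01, 0.025, 0], "turn": [0, 0, 0], "hand": 0.01}, {"translation": [0, 0, 0], "turn": [0, 0, 0], "hand": 0.01}, {"translation": [0, 0, 0], "turn": [0, 0, 0], "hand": 0.01}])

```text
time: 14.1
ee_pos: [0.5415, 0.0454, 0.1202]
eef_rot: [-0.001, 1.0, 0.001, 0.005]
ft_force: [-0.7, -0.4, -0.3]
width: 0.0171
```

```bash
python3 st.py
```

```text
[-0.2931  0.2416  0.1418  1.8356 -0.0383  1.0562  1.4366] [0.5415 0.0454 0.1202] 0.017118812893224675 [-0.6807 -0.3718 -0.3373] 14.1
[[-0.9999 -0.0027  0.0107]
 [-0.0027  1.      0.0011]
 [-0.0107  0.0011 -0.9999]]
to level [-0.0011  0.0107 -0.0027]
```

Request:
apply_moves(deltas=[{"translation": [0.002, 0, -0.015], "turn": [0, 0.011, 0], "hand": 0.01}, {"translation": [0, 0, -0.015], "turn": [0, 0, 0], "hand": 0.01}, {"translation": [0, 0, 0], "turn": [0, 0, 0], "hand": 0.01}, {"translation": [0, 0, 0], "turn": [0, 0, 0], "hand": 0.01}])

```text
time: 14.5
ee_pos: [0.5426, 0.0415, 0.0872]
eef_rot: [0.001, 1.0, -0.0, -0.002]
ft_force: [-0.4, 0.1, 0.1]
width: 0.0169
```

```bash
sed -i 's/half=36,k=5/half=24,k=12/; s/np.hstack(o)/o[1]/' look.py; python3 look.py f 0.545 0.055 0.055; python3 st.py
```

```text
[('top', 268, 183), ('scene', 325, 190)] [0.5425519  0.04150857 0.08722805] [ 9.43666083e-04  9.99998277e-01 -4.11579132e-05 -1.59794825e-03] 0.016857031394305527 [-0.3575868   0.06695653  0.13818038] 14.5
[-0.2837  0.2915  0.1421  1.8499 -0.0488  1.006   1.4478] [0.5427 0.0417 0.0876] 0.01686466003865016 [ 0.6416 -0.5001 -0.832 ] 14.6
[[-1.      0.0018 -0.0026]
 [ 0.0018  1.      0.0001]
 [ 0.0026  0.0001 -1.    ]]
to level [-0.0001 -0.0026  0.0018]
```

View pics/f.png

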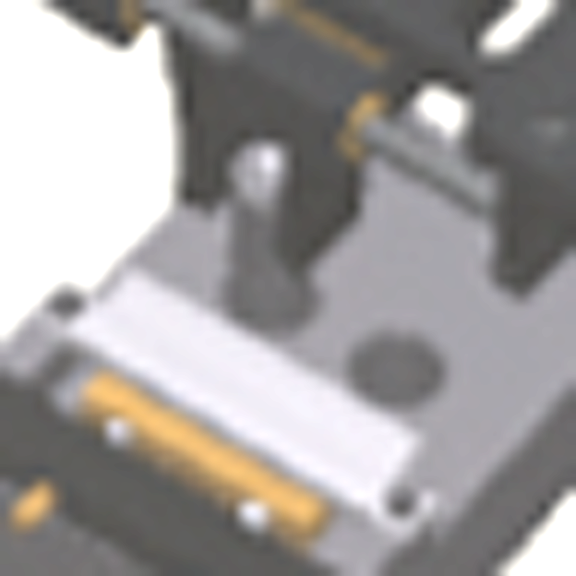

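Run:
```python
from h import *
np.set_printoptions(precision=4,suppress=True)
U=lambda u,v:uz(u,v,325,190,0,0,12)
im=cv2.imread('pics/f_scene.png').max(2).astype(int)
print(im[196:222,338:366])
print('celltop',plane('scene',U(258,166),.087),'R',plane('scene',U(273,302),.048),'L',plane('scene',U(397,370),.048))
t=cv2.imread('pics/scene0.png').max(2).astype(int)
print(t[206:230,338:368])
```

```text
[[134  71  43  46  47  48  47  48  49  52  54  54  56  54  55  54  55  55
   51  48  47  46  43  43  44  46  50  53]
 [165  92  41  46  48  48  50  47  48  49  49  52  54  55  55  55  54  57
   58  49  45  41 102 114  76  45  49  54]
 [175 100  41  47  49  48  48  48  49  48  48  48  51  53  55  55  60 101
   87  56  43  87 151 163 154 109  63  54]
 [173 104  45  47  49  48  49  49  48  48  48  47  49  49  49  49  88  99
   82  55  65  93 136 166 173 127  68  51]
 [170 115  57  46  47  48  48  47  48  47  47  48  48  48  47  53  81  82
   86  75  75  82 100 117 151 108  57  53]
 [172 122  61  45  47  47  45  45  55  52  48  47  48  48  46  68  71  69
   78  83  86  77  81  92 111  77  49  49]
 [174 122  61  45  49  46  49  79  97 113  77  50  48  47  48  63  78  62
   61  70  78  86  85  84  90  71  50  47]
 [172 122  60  46  47  46  69  94 111 140  92  48  47  47  47  50  58  69
   85  69  62  73  80  86  88  78  58  47]
 [170 121  60  46  47  46  76  95  99 116  82  49  46  46  47  47  43  73
   95  91  77  65  66  77  83  89  77  75]
 [170 109  50  47  47  45  65  97  99 101  67  
[... 4324 characters left out ...]
134 134 133 131 131 125
  115  98  86  87  90  93  92  92  92  92  92  93]
 [131 127 119 102  90 110 131 135 133 132 131 130 132 132 133 133 132 131
  131 127 113  94  91  93  92  93  93  92  92  93]
 [119 130 130 123 108  94 101 121 133 135 134 132 131 131 131 133 134 133
  132 132 129 117  97  92  93  92  92  92  93  94]
 [ 91 102 118 129 125 120 108  98 102 121 133 135 133 130 131 131 132 133
  133 133 134 112  94  92  91  93  92  93  94  85]
 [ 80  83  90 108 127 130 126 119 103  90 110 131 134 134 131 131 130 132
  132 135 122  99  92  92  92  92  92  93  84  68]
 [ 60  65  78  86 101 118 129 129 122 107  93 101 120 134 135 134 132 131
  133 129 109  92  92  91  92  93  93  84  69  61]]
```

Run:
```python
from h import *
np.set_printoptions(precision=4,suppress=True)
for c in((347,203.7),(346.6,203.7),(347,204.3)):print('celltop',plane('scene',c,.087))
for n,c in(('R',(347.2,214.45)),('L',(357.7,220.4))):print(n,plane('scene',c,.048))
t=cv2.imread('pics/top0.png').max(2).astype(int);print(t[203:216,278:304])
for x,y in((.5427,.0417),(.544,.045)):
  print([proj('scene',[x,y,z]) for z in(.087,.052)])
print(proj('top',[.545,.046,.048]),proj('top',[.545,.08,.048]))
# driver-check: fingertips in f: left tip zoom ~ (200,205), right tip ~(520,292)
print(plane('scene',uz(205,208,325,190,0,0,12),.0736),plane('scene',uz(303,268,325,190,0,0,12),.0736))
```

```text
celltop [0.5434 0.0433 0.087 ]
celltop [0.5441 0.0425 0.087 ]
celltop [0.5451 0.0445 0.087 ]
R [0.5455 0.0477 0.048 ]
L [0.5442 0.0815 0.048 ]
[[66 66 65 65 67 66 66 65 66 66 66 66 65 66 66 66 66 65 65 63 65 65 65 66
  66 66]
 [68 65 65 66 63 64 63 65 65 66 66 66 66 67 65 64 60 54 48 47 53 61 64 66
  66 66]
 [67 66 63 57 51 42 43 51 60 65 67 66 66 65 63 55 41 32 25 24 30 43 57 65
  66 64]
 [65 62 53 38 29 23 22 27 43 57 65 66 66 64 58 42 29 22 22 20 21 27 48 63
  65 66]
 [65 58 42 28 24 21 21 24 29 48 63 66 65 63 53 34 28 29 37 39 36 30 42 58
  65 65]
 [64 52 36 28 27 33 42 47 43 45 59 65 65 62 49 31 36 51 60 61 59 56 52 59
  65 65]
 [63 50 35 36 48 60 62 62 62 58 60 65 66 62 50 36 50 63 65 64 65 64 61 61
  65 65]
 [63 51 37 46 62 66 66 65 65 62 63 65 66 64 56 49 58 64 66 65 65 61 58 61
  66 66]
 [65 55 43 51 64 66 64 65 61 59 64 65 65 65 63 56 59 64 65 65 62 57 60 64
  66 65]
 [65 62 54 57 64 66 65 62 57 59 65 66 65 65 65 63 61 61 63 59 58 60 63 65
  65 64]
 [65 65 62 60 60 60 60 60 63 64 65 66 65 67 66 64 65 65 65 64 64 64 65 66
  65 66]
 [65 65 65 65 65 64 64 65 66 66 65 66 65 66 66 65 66 66 67 66 67 66 66 64
  65 66]
 [66 65 66 66 65 66 66 66 66 66 65 65 66 65 66 65 65 65 66 65 66 66 66 64
  66 67]]
[array([346.6828, 203.2556]), array([346.0998, 211.7793])]
[array([347.3923, 204.1519]), array([346.7907, 212.6699])]
[295.7773 208.1895] [282.798  208.6759]
[0.5516 0.0325 0.0736] [0.5517 0.0594 0.0736]
```

Request:
apply_moves(deltas=[{"translation": [0.002, 0.0045, 0], "turn": [0, 0, 0], "hand": 0.01}, {"translation": [0, 0, 0], "turn": [0, 0, 0], "hand": 0.01}, {"translation": [0, 0, 0], "turn": [0, 0, 0], "hand": 0.01}])

```text
time: 14.9
ee_pos: [0.5455, 0.0464, 0.0888]
eef_rot: [0.001, 1.0, 0.0, -0.0]
ft_force: [0.1, -0.4, -0.1]
width: 0.0172
```

```bash
python3 st.py
```

```text
[-0.2892  0.2951  0.1401  1.8422 -0.0488  1.0082  1.4395] [0.5455 0.0464 0.0888] 0.017195836086133287 [ 0.0586 -0.3786 -0.1262] 14.9
[[-1.      0.0022 -0.0007]
 [ 0.0022  1.      0.0006]
 [ 0.0007  0.0006 -1.    ]]
to level [-0.0006 -0.0007  0.0022]
```

Request:
apply_moves(deltas=[{"translation": [-0.0005, 0, -0.004], "turn": [0, 0, 0], "hand": 0.01}, {"translation": [0, 0, -0.003], "turn": [0, 0, 0], "hand": 0.01}])

```text
time: 15.1
ee_pos: [0.5455, 0.0466, 0.0822]
eef_rot: [0.001, 1.0, 0.0, 0.0]
ft_force: [-0.8, 0.0, -0.0]
width: 0.0171
```

Request:
apply_moves(deltas=[{"translation": [-0.0005, 0, -0.003], "turn": [0, 0, 0], "hand": 0.01}])

```text
time: 15.2
ee_pos: [0.545, 0.0467, 0.0789]
eef_rot: [0.001, 1.0, 0.0, 0.0]
ft_force: [-0.6, -0.8, -0.3]
width: 0.0173
```

Request:
apply_moves(deltas=[{"translation": [0, 0, -0.002], "turn": [0, 0, 0], "hand": 0.01}])

```text
time: 15.3
ee_pos: [0.5447, 0.0466, 0.0764]
eef_rot: [0.001, 1.0, 0.0, 0.0]
ft_force: [-0.5, -0.7, -0.4]
width: 0.0173
```

Request:
apply_moves(deltas=[{"translation": [0, 0, -0.005], "turn": [0, 0, 0], "hand": 0.01}, {"translation": [0, 0, -0.005], "turn": [0, 0, 0], "hand": 0.01}])

```text
time: 15.5
ee_pos: [0.5448, 0.0466, 0.0658]
eef_rot: [0.001, 1.0, 0.0, 0.0]
ft_force: [-0.1, -0.1, 0.2]
width: 0.017
```

Request:
apply_moves(deltas=[{"translation": [0, 0, 0], "turn": [0, 0, 0], "hand": 0.028}, {"translation": [0, 0, 0], "turn": [0, 0, 0], "hand": 0.028}, {"translation": [0, 0, 0], "turn": [0, 0, 0], "hand": 0.028}])

```text
time: 15.8
ee_pos: [0.5444, 0.0465, 0.0648]
eef_rot: [0.001, 1.0, 0.0, -0.0]
ft_force: [-0.5, -0.4, -0.1]
width: 0.0269
```

Request:
apply_moves(deltas=[{"translation": [0, 0, 0.02], "turn": [0, 0, 0], "hand": 0.03}, {"translation": [0, 0, 0.03], "turn": [0, 0, 0], "hand": 0.04}, {"translation": [-0.01, 0.02, 0.015], "turn": [0, 0, 0], "hand": 0.06}, {"translation": [-0.02, 0.035, 0], "turn": [0, 0, 0], "hand": 0.06}, {"translation": [-0.025, 0.035, 0], "turn": [0, 0, 0], "hand": 0.06}])

```text
time: 16.3
ee_pos: [0.4905, 0.133, 0.1331]
eef_rot: [0.006, 1.0, -0.0, 0.001]
ft_force: [1.3, 0.9, 0.3]
width: 0.0541
```

Request:
apply_moves(deltas=[{"translation": [-0.025, 0.035, 0], "turn": [0, 0, 0], "hand": 0.06}, {"translation": [-0.025, 0.035, 0], "turn": [0, 0, 0], "hand": 0.06}, {"translation": [-0.02, 0.025, 0], "turn": [0, 0, 0], "hand": 0.06}, {"translation": [0, 0, 0], "turn": [0, 0, 0], "hand": 0.06}, {"translation": [0, 0, 0], "turn": [0, 0, 0], "hand": 0.06}])

```text
time: 16.8
ee_pos: [0.4149, 0.2365, 0.1356]
eef_rot: [0.002, 1.0, 0.001, 0.003]
ft_force: [-0.4, -0.3, -0.3]
width: 0.0598
```

```bash
python3 look.py g 0.545 0.055 0.055; python3 st.py
python3 - <<'E'
from h import *
b=cv2.imread('pics/scene0.png').astype(int)
im=cv2.imread('pics/g_scene.png').max(2).astype(int);print(im[208:228,340:364])
# cells in scene now
x,y,w,h=400,210,85,70;g=im[y:y+h,x:x+w]
k,l,st,ce=cv2.connectedComponentsWithStats((g>70).astype(np.uint8))
print([(np.round(c+[x,y],1).tolist(),int(a[4])) for c,a in zip(ce[1:],st[1:]) if a[4]>6])
E
```

```text
[('top', 268, 183), ('scene', 325, 190)] [0.41485803 0.23654495 0.13555335] [0.00238714 0.99999299 0.00126024 0.00259551] 0.05980642092408034 [-0.37020516 -0.31466755 -0.31108607] 16.8
[-0.5794  0.0946 -0.0352  1.9681  0.0047  1.0735  0.9477] [0.4153 0.2359 0.1354] 0.05994605306581548 [ 0.2586 -0.4125 -0.3132] 16.9
[[-1.      0.0065  0.0049]
 [ 0.0065  1.      0.0025]
 [-0.0049  0.0025 -1.    ]]
to level [-0.0025  0.0049  0.0065]
[[ 96  97  97  99  98  98  98  98  98  98  97  98  98  98  97  98  98  97
   97  98  97  98  97  98]
 [ 98  98  98  98  98  98  98  97  98  98  98  97  97  98  98  97  98  98
   98  97  98  98  97  97]
 [ 98  97  97  98  98  99  98  99  98  98  98  98  98  98  98  98  98  97
   97  97  98  98  98  97]
 [ 98  98  98  98  94  89  89  91  90  94  96  97  98  98  98  98  98  98
   97  98  97  98  97  98]
 [ 98  98  98  97  81  70  76  80  77  76  85  95  97  97  97  98  98  99
   97  98  97  97  97  98]
 [ 96  98  99  84  71  84 105 108 100  86  74  89  98  99  98  97  98  97
   98  98  97  98  98  97]
 [107  98  98  79  80  94 129 138 135 107  79  80  94  97  9
[... 747 characters left out ...]

 [141 140 138 135 136 137 138 139 140 139 138 136 133 118  88  68  65  67
   67  65  63  77  93  98]
 [126 139 141 140 138 137 137 137 138 140 139 138 139 135 123  99  77  70
   70  71  80  92  98  97]
 [103 107 127 139 140 140 137 137 137 139 140 140 140 139 137 131 121 103
   92  90  94  97  98  97]
 [126 107  94 114 138 142 141 139 137 137 139 139 140 140 138 139 137 134
  118  99  97  97  98  97]
 [137 130 114  99 106 127 140 141 140 138 138 138 138 139 140 140 138 138
  136 122 102  97  97  97]
 [125 134 132 125 115 103 108 126 139 141 140 137 136 137 138 140 139 140
  141 119  99  96  97  96]]
[([442.2, 222.3], 1821), ([445.1, 253.0], 80), ([411.7, 271.7], 429), ([479.4, 272.2], 166)]
```

Request:
apply_moves(deltas=[{"translation": [-0.009, 0.017, -0.015], "turn": [0, 0.005, 0.006], "hand": 0.06}, {"translation": [-0.003, 0.003, -0.02], "turn": [0, 0, 0], "hand": 0.06}, {"translation": [0, 0, -0.015], "turn": [0, 0, 0], "hand": 0.06}, {"translation": [0, 0, 0], "turn": [0, 0, 0], "hand": 0.06}])

```text
time: 17.3
ee_pos: [0.4071, 0.2525, 0.0846]
eef_rot: [0.005, 1.0, 0.001, 0.001]
ft_force: [0.2, 0.1, 0.8]
width: 0.06
```

Request:
apply_moves(deltas=[{"translation": [-0.003, 0.003, -0.01], "turn": [0, 0, 0], "hand": 0.06}, {"translation": [0, 0, -0.01], "turn": [0, 0, 0], "hand": 0.06}, {"translation": [0, 0, 0], "turn": [0, 0, 0], "hand": 0.06}])

```text
time: 17.6
ee_pos: [0.4057, 0.2543, 0.0642]
eef_rot: [0.007, 1.0, 0.001, 0.002]
ft_force: [-1.0, 0.9, -0.9]
width: 0.0599
```

```bash
python3 look.py hh 0.404 0.256 0.04; python3 st.py
```

```text
[('top', 191, 241), ('scene', 418, 198)] [0.40574443 0.25426609 0.06418394] [0.00654505 0.99997612 0.00146116 0.00167017] 0.05990138085494308 [-1.00934808  0.8785805  -0.91112629] 17.6
[-0.6056  0.1915 -0.0538  2.0262  0.0125  0.9183  0.892 ] [0.4062 0.2548 0.0652] 0.05981210733067049 [ 0.4689 -0.1138 -0.331 ] 17.7
[[-0.9999  0.0128  0.0044]
 [ 0.0129  0.9999  0.0038]
 [-0.0044  0.0039 -1.    ]]
to level [-0.0038  0.0044  0.0129]
```

View pics/hh.png

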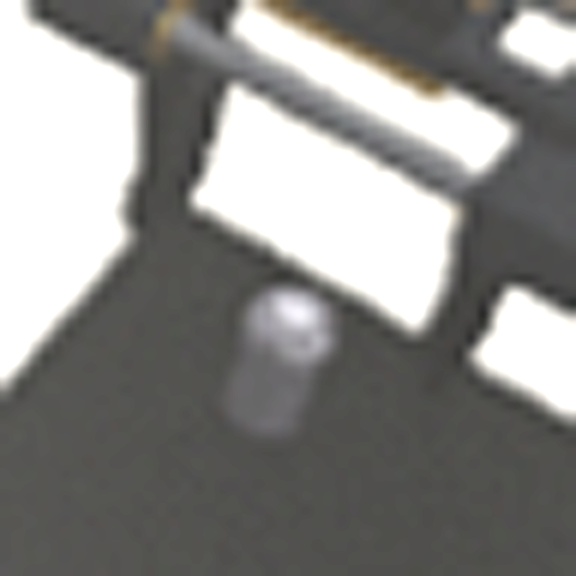

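The cell stands between the open fingers, with its top at zoom (289,320).

Run:
```python
from h import *
for p in((288,320),(290,325)):print(plane('scene',uz(*p,418,198,0,0,12),.037))
```

```text
[0.40623754 0.25648882 0.037     ]
[0.40721158 0.25750426 0.037     ]
```

Request:
apply_moves(deltas=[{"translation": [-0.002, 0.0, -0.01], "turn": [-0.004, 0.004, 0.012], "hand": 0.05}, {"translation": [0, 0, -0.01], "turn": [0, 0, 0], "hand": 0.05}, {"translation": [0, 0, 0], "turn": [0, 0, 0], "hand": 0.05}])

```text
time: 18.0
ee_pos: [0.4046, 0.2551, 0.0446]
eef_rot: [-0.0, 1.0, 0.0, 0.001]
ft_force: [-0.1, 0.4, -0.1]
width: 0.0513
```

Request:
apply_moves(deltas=[{"translation": [0.001, 0.0005, -0.007], "turn": [0, 0, 0], "hand": 0.04}, {"translation": [0, 0, 0], "turn": [0, 0, 0], "hand": 0.03}, {"translation": [0, 0, 0], "turn": [0, 0, 0], "hand": 0.02}, {"translation": [0, 0, 0], "turn": [0, 0, 0], "hand": 0.01}, {"translation": [0, 0, 0], "turn": [0, 0, 0], "hand": 0.01}])

```text
time: 18.5
ee_pos: [0.4058, 0.2558, 0.0369]
eef_rot: [-0.0, 1.0, 0.0, 0.001]
ft_force: [0.4, -0.3, 0.9]
width: 0.0184
```

Request:
apply_moves(deltas=[{"translation": [0, 0, 0], "turn": [0, 0, 0], "hand": 0.01}, {"translation": [0, 0, 0], "turn": [0, 0, 0], "hand": 0.01}])

```text
time: 18.7
ee_pos: [0.4059, 0.2559, 0.0372]
eef_rot: [-0.0, 1.0, 0.0, 0.001]
ft_force: [-0.2, 0.3, -0.4]
width: 0.0171
```

Request:
apply_moves(deltas=[{"translation": [0, 0, 0.02], "turn": [0, 0, 0], "hand": 0.01}, {"translation": [0, 0, 0.035], "turn": [0, 0, 0], "hand": 0.01}, {"translation": [0.015, -0.02, 0.03], "turn": [0, 0, 0], "hand": 0.01}, {"translation": [0.025, -0.03, 0], "turn": [0, 0, 0], "hand": 0.01}, {"translation": [0.025, -0.033, 0], "turn": [0, 0, 0], "hand": 0.01}])

```text
time: 19.2
ee_pos: [0.4689, 0.1752, 0.126]
eef_rot: [-0.006, 1.0, 0.001, 0.001]
ft_force: [1.2, 0.6, -0.1]
width: 0.0169
```

Request:
apply_moves(deltas=[{"translation": [0.025, -0.033, 0], "turn": [0, 0, 0], "hand": 0.01}, {"translation": [0.025, -0.03, 0], "turn": [0, 0, 0], "hand": 0.01}, {"translation": [0.015, -0.02, 0], "turn": [0, 0, 0], "hand": 0.01}, {"translation": [0, 0, 0], "turn": [0, 0, 0], "hand": 0.01}, {"translation": [0, 0, 0], "turn": [0, 0, 0], "hand": 0.01}])

```text
time: 19.7
ee_pos: [0.5392, 0.083, 0.1275]
eef_rot: [-0.002, 1.0, 0.0, 0.003]
ft_force: [-0.8, 0.7, -0.9]
width: 0.0171
```

```bash
python3 st.py
```

```text
[-0.3418  0.2415  0.1196  1.8176 -0.032   1.0789  1.3645] [0.5392 0.083  0.1275] 0.017137219407058236 [-0.8156  0.6625 -0.8744] 19.7
[[-1.     -0.0043  0.0054]
 [-0.0043  1.      0.0009]
 [-0.0054  0.0008 -1.    ]]
to level [-0.0009  0.0054 -0.0043]
```

Request:
apply_moves(deltas=[{"translation": [0.004, -0.003, -0.015], "turn": [0, 0.005, -0.004], "hand": 0.01}, {"translation": [0, 0, -0.015], "turn": [0, 0, 0], "hand": 0.01}, {"translation": [0, 0, 0], "turn": [0, 0, 0], "hand": 0.01}, {"translation": [0, 0, 0], "turn": [0, 0, 0], "hand": 0.01}])

```text
time: 20.1
ee_pos: [0.5417, 0.0831, 0.0945]
eef_rot: [-0.002, 1.0, 0.001, -0.001]
ft_force: [0.6, 0.5, 0.1]
width: 0.017
```

Request:
apply_moves(deltas=[{"translation": [0.002, -0.003, -0.005], "turn": [0, 0, 0], "hand": 0.01}, {"translation": [0, 0, 0], "turn": [0, 0, 0], "hand": 0.01}, {"translation": [0, 0, 0], "turn": [0, 0, 0], "hand": 0.01}])

```text
time: 20.4
ee_pos: [0.5438, 0.081, 0.0896]
eef_rot: [-0.003, 1.0, 0.001, -0.001]
ft_force: [-0.3, -0.3, -0.0]
width: 0.0172
```

```bash
python3 look.py i 0.545 0.075 0.055; python3 st.py;python3 - <<'E'
from h import *
im=cv2.imread('pics/i_scene.png').max(2).astype(int);print(im[202:226,346:372])
for P in([.5438,.0818,.0525],[.5438,.0818,.0875]):print(proj('scene',P))
E
```

```text
[('top', 260, 184), ('scene', 331, 193)] [0.54384774 0.08097452 0.08960947] [-3.11453244e-03  9.99994231e-01  1.19727425e-03 -6.35321529e-04] 0.017241005809878713 [-0.32281778 -0.34229918 -0.0071284 ] 20.4
[-0.332   0.2986  0.1192  1.8345 -0.0442  1.0117  1.3822] [0.5438 0.0808 0.0896] 0.016850303677640278 [0.1077 0.2301 0.083 ] 20.5
[[-1.     -0.006  -0.0013]
 [-0.006   1.      0.0023]
 [ 0.0013  0.0023 -1.    ]]
to level [-0.0023 -0.0013 -0.006 ]
[[ 97  93  96  98  74  50  44  45  47  51  54  51  50  54  54  55  54  53
   54  54  54  55  65  72  66  52]
 [ 96  96  96  97  81  54  46  46  47  45  47  48  48  49  52  53  55  54
   54  55  54  55  53  59  55  48]
 [ 95  96  95  97  95  60  46  46  47  47  48  48  47  47  48  51  52  53
   54  54  54  54  54  51  46  44]
 [ 97  96  96  97  99  63  44  46  48  48  46  48  48  47  47  47  50  51
   54  54  54  54  76  94  68  45]
 [ 96  95  96  96  98  65  46  46  47  47  48  48  47  47  47  46  47  48
   49  52  54  58 104 100  63  53]
 [ 97  96  97  97  98  73  50  46  48  47  47  46  46  45  47  48  46  47
   48  47  47 103 101  87  7
[... 1325 characters left out ...]
135 123 107  96  96  88  66  60  65  64  66  68  73  61  80  94
   97  96  96  96  95  95  95  96]
 [140 139 138 136 132 122 106  94  71  61  63  63  65  64  66  65  88  95
   96  95  96  95  96  96  96  97]
 [139 140 141 139 139 137 133 118  87  64  62  63  64  61  60  74  92  96
   96  97  95  95  96  96  97  93]
 [137 138 138 140 140 138 139 136 122  98  75  67  67  68  79  91  96  97
   96  96  96  96  96  96  92  75]
 [137 137 137 139 140 141 140 139 137 133 121 102  90  90  93  96  96  95
   96  96  96  96  95  99  81  62]
 [141 139 137 137 138 140 140 141 139 139 138 134 117  99  96  96  96  96
   97  96  96  96  98  84  65  60]]
[357.99382459 219.32235245]
[358.89199654 210.84313478]
```

Request:
apply_moves(deltas=[{"translation": [0, -0.0007, -0.004], "turn": [0, 0, 0], "hand": 0.01}, {"translation": [0, 0, -0.004], "turn": [0, 0, 0], "hand": 0.01}])

```text
time: 20.7
ee_pos: [0.5444, 0.0802, 0.0821]
eef_rot: [-0.003, 1.0, 0.001, 0.0]
ft_force: [-0.5, 0.5, 0.3]
width: 0.0175
```

Request:
apply_moves(deltas=[{"translation": [0, 0, -0.003], "turn": [0, 0, 0], "hand": 0.01}])

```text
time: 20.8
ee_pos: [0.5444, 0.0802, 0.0788]
eef_rot: [-0.003, 1.0, 0.001, 0.0]
ft_force: [-1.1, -0.4, -0.0]
width: 0.0171
```

Request:
apply_moves(deltas=[{"translation": [0, 0, -0.002], "turn": [0, 0, 0], "hand": 0.01}])

```text
time: 20.9
ee_pos: [0.5444, 0.0801, 0.0764]
eef_rot: [-0.003, 1.0, 0.001, 0.0]
ft_force: [-0.1, 0.2, 0.1]
width: 0.0168
```

In with no force. Lower further, release, back off.

Request:
apply_moves(deltas=[{"translation": [0, 0, -0.005], "turn": [0, 0, 0], "hand": 0.01}, {"translation": [0, 0, -0.005], "turn": [0, 0, 0], "hand": 0.01}, {"translation": [0, 0, 0], "turn": [0, 0, 0], "hand": 0.01}])

```text
time: 21.2
ee_pos: [0.5443, 0.08, 0.0651]
eef_rot: [-0.003, 1.0, 0.001, 0.0]
ft_force: [0.6, -0.7, -0.9]
width: 0.017
```

Request:
apply_moves(deltas=[{"translation": [0, 0, 0], "turn": [0, 0, 0], "hand": 0.028}, {"translation": [0, 0, 0], "turn": [0, 0, 0], "hand": 0.028}, {"translation": [0, 0, 0], "turn": [0, 0, 0], "hand": 0.028}, {"translation": [0, 0, 0.02], "turn": [0, 0, 0], "hand": 0.03}, {"translation": [0, 0, 0.035], "turn": [0, 0, 0], "hand": 0.03}])

```text
time: 21.7
ee_pos: [0.541, 0.0796, 0.117]
eef_rot: [-0.003, 1.0, 0.0, -0.004]
ft_force: [-0.0, 0.5, 0.0]
width: 0.0298
```

Request:
apply_moves(deltas=[{"translation": [-0.01, -0.03, 0.03], "turn": [0, 0, 0], "hand": 0.04}, {"translation": [-0.015, -0.045, 0], "turn": [0, 0, 0], "hand": 0.05}, {"translation": [-0.015, -0.045, 0], "turn": [0, 0, 0], "hand": 0.06}, {"translation": [-0.015, -0.045, 0], "turn": [0, 0, 0], "hand": 0.06}, {"translation": [-0.015, -0.045, 0], "turn": [0, 0, 0], "hand": 0.06}])

```text
time: 22.2
ee_pos: [0.4725, -0.1286, 0.1547]
eef_rot: [-0.01, 1.0, 0.002, 0.002]
ft_force: [1.2, -1.0, 0.4]
width: 0.0575
```

```bash
python3 look.py j 0.545 0.055 0.055; python3 st.py
python3 - <<'E'
from h import *
im=cv2.imread('pics/j_scene.png').max(2).astype(int);print(im[210:226,342:364])
E
```

```text
[('top', 268, 183), ('scene', 325, 190)] [ 0.47253662 -0.12859162  0.15474724] [-0.00985076  0.99994754  0.00223156  0.00170293] 0.05748149633280393 [ 1.21454475 -0.98014939  0.38434245] 22.2
[-0.084   0.0929  0.2848  1.931  -0.0324  1.1195  1.7945] [ 0.4709 -0.1337  0.1548] 0.05925487195075663 [ 0.9199  0.4837 -0.9129] 22.3
[[-0.9999 -0.01    0.0026]
 [-0.01    0.9999  0.0026]
 [-0.0026  0.0026 -1.    ]]
to level [-0.0026  0.0026 -0.01  ]
[[ 96  96  97  97  98  97  97  97  96  97  97  97  97  96  97  96  96  96
   97  96  96  97]
 [ 97  96  93  87  87  90  90  94  96  96  96  97  96  96  96  97  96  96
   96  97  96  97]
 [ 97  96  80  70  75  79  76  75  84  94  97  97  96  97  97  96  97  97
   97  96  96  96]
 [ 98  83  70  83 104 107 100  86  73  87  97  96  96  97  97  96  97  96
   96  96  97  96]
 [ 97  79  79  94 129 136 133 106  78  78  93  97  97  96  96  97  96  96
   97  95  97  96]
 [ 99  83  93  97 112 129 126 105  86  81  93  98  96  97  96  96  97  96
   96  96  96  97]
 [128 107  83  92  98 104 103  97  95  92  95  96  96  97  98  97  97  98
   96  96  96  96]
 [137 132 117  95  88  90  94  86  93  96  96  97  97  93  86  85  89  89
   94  97  96  96]
 [136 136 134 128 118  99  93  91  95  96  97  98  90  78  75  76  76  71
   78  92  96  96]
 [137 137 136 135 135 129 114  98  94  96  96  93  75  73  86 104 100  90
   77  80  92  96]
 [136 137 138 138 135 137 133 122 106  96  95  89  71  85 108 132 134 118
   98  72  87  95]
 [135 135 136 137 138 138 136 136 130 121 106  95  90  96  98 124 125 113
  102  77  88  97]
 [136 134 135 136 136 138 138 137 137 135 131 116  92  84  91 103 101  99
   99  96  96  95]
 [139 138 136 135 136 136 137 138 138 137 137 134 120  99  87  88  91  90
   91  96  96  95]
 [124 137 139 138 135 135 136 137 138 139 138 137 136 130 119 104  94  93
   92  96  96  96]
 [ 93 114 135 140 139 137 136 136 137 137 138 139 137 136 136 132 117  98
   95  96  96  95]]
```

Both bores now show a bright steel cell top. Now the strip.

Request:
apply_moves(deltas=[{"translation": [-0.013, -0.042, 0], "turn": [0, 0, -0.005], "hand": 0.05}, {"translation": [-0.013, -0.042, 0], "turn": [0, 0, 0], "hand": 0.046}, {"translation": [-0.013, -0.042, -0.01], "turn": [0, 0, 0], "hand": 0.046}, {"translation": [-0.013, -0.042, -0.02], "turn": [0, 0, 0], "hand": 0.046}, {"translation": [-0.007, -0.024, -0.02], "turn": [0, 0, 0], "hand": 0.046}])

```text
time: 22.8
ee_pos: [0.4137, -0.3278, 0.1079]
eef_rot: [-0.006, 1.0, 0.001, 0.006]
ft_force: [0.9, 0.9, -0.6]
width: 0.0461
```

Request:
apply_moves(deltas=[{"translation": [0, 0, 0], "turn": [0, 0, 0], "hand": 0.046}, {"translation": [0, 0, 0], "turn": [0, 0, 0], "hand": 0.046}])

```text
time: 23.0
ee_pos: [0.4112, -0.3302, 0.1059]
eef_rot: [-0.003, 1.0, 0.001, 0.004]
ft_force: [-0.2, 0.7, -0.2]
width: 0.0459
```

```bash
python3 st.py
```

```text
[ 0.1912  0.2403  0.4551  1.899  -0.1303  1.0235  2.2793] [ 0.4112 -0.3302  0.1059] 0.045947094949219544 [-0.248   0.7304 -0.19  ] 23.0
[[-0.9999 -0.0062  0.0087]
 [-0.0062  1.      0.0015]
 [-0.0087  0.0015 -1.    ]]
to level [-0.0015  0.0087 -0.0062]
```

Request:
apply_moves(deltas=[{"translation": [0, 0.004, -0.02], "turn": [-0.001, 0.009, -0.003], "hand": 0.046}, {"translation": [0, 0, -0.02], "turn": [0, 0, 0], "hand": 0.046}, {"translation": [0, 0, 0], "turn": [0, 0, 0], "hand": 0.046}])

```text
time: 23.3
ee_pos: [0.4147, -0.3231, 0.0671]
eef_rot: [-0.004, 1.0, 0.0, 0.002]
ft_force: [0.3, -0.1, 0.2]
width: 0.0463
```

```bash
python3 look.py k 0.412 -0.327 0.035; python3 st.py
```

```text
[('top', 417, 230), ('scene', 255, 112)] [ 0.41465324 -0.32306354  0.06711606] [-3.60492713e-03  9.99991976e-01  3.38655797e-04  1.71374789e-03] 0.046277153008677505 [ 0.343774   -0.05048932  0.15581594] 23.3
[ 0.1911  0.2921  0.4412  1.9281 -0.1554  0.9483  2.284 ] [ 0.4157 -0.3241  0.0692] 0.045706926212559465 [0.3731 0.9654 0.4557] 23.4
[[-1.     -0.007   0.0061]
 [-0.007   1.     -0.0008]
 [-0.0061 -0.0009 -1.    ]]
to level [ 0.0008  0.0061 -0.007 ]
```

View pics/k.png

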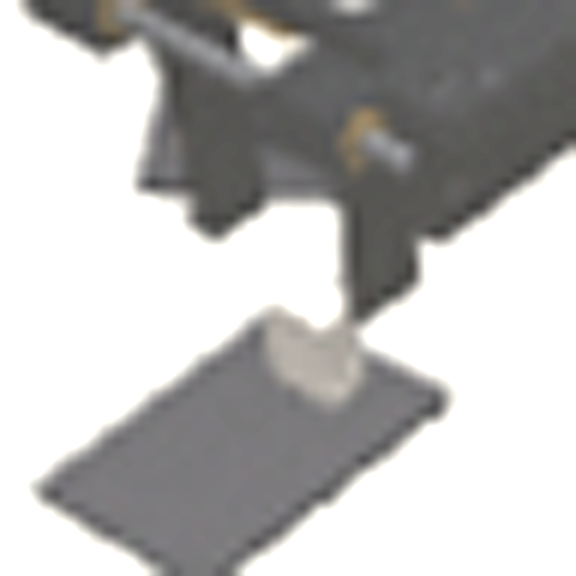

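Run:
```python
from h import *
np.set_printoptions(precision=4,suppress=True)
U=lambda u,v:uz(u,v,255,112,0,0,12)
for p in((445,400),(40,487),(270,360),(332,403),(265,312)):print(p,plane('scene',U(*p),.006))
for P in([.4188,-.315,.006],[.4188,-.339,.006],[.392,-.2955,.006],[.492,-.3595,.006]):
    q=proj('scene',P);print(P,(q-[255,112]+.5)*12-.5)
```

```text
(445, 400) [ 0.3958 -0.2926  0.006 ]
(40, 487) [ 0.4916 -0.3539  0.006 ]
(270, 360) [ 0.414  -0.3418  0.006 ]
(332, 403) [ 0.4164 -0.316   0.006 ]
(265, 312) [ 0.4    -0.3571  0.006 ]
[0.4188, -0.315, 0.006] [328.5569 408.9473]
[0.4188, -0.339, 0.006] [265.3811 372.829 ]
[0.392, -0.2955, 0.006] [446.4094 388.6023]
[0.492, -0.3595, 0.006] [ 24.5994 478.9527]
```

The strip's grip block (zoom 265–355, 310–405) sits below and between the fingers. Descending.

Request:
apply_moves(deltas=[{"translation": [-0.005, -0.002, -0.012], "turn": [0, 0.006, -0.004], "hand": 0.046}, {"translation": [-0.001, 0, -0.012], "turn": [0, 0, 0], "hand": 0.046}, {"translation": [0, 0, 0], "turn": [0, 0, 0], "hand": 0.046}])

```text
time: 23.7
ee_pos: [0.4111, -0.3262, 0.046]
eef_rot: [-0.002, 1.0, -0.001, 0.002]
ft_force: [-0.1, -0.0, 0.7]
width: 0.046
```

Request:
apply_moves(deltas=[{"translation": [-0.001, 0, -0.008], "turn": [0, 0.004, 0], "hand": 0.046}, {"translation": [0, 0, -0.008], "turn": [0, 0, 0], "hand": 0.046}, {"translation": [0, 0, 0], "turn": [0, 0, 0], "hand": 0.046}])

```text
time: 24.0
ee_pos: [0.41, -0.3263, 0.0287]
eef_rot: [-0.002, 1.0, -0.001, -0.0]
ft_force: [0.0, -0.9, -0.1]
width: 0.0457
```

```bash
python3 st.py
```

```text
[ 0.211   0.3532  0.4292  1.9568 -0.1867  0.8693  2.3124] [ 0.41   -0.3263  0.0287] 0.04574802453681223 [ 0.0098 -0.8867 -0.1062] 24.0
[[-1.     -0.0038 -0.0007]
 [-0.0038  1.     -0.0022]
 [ 0.0007 -0.0022 -1.    ]]
to level [ 0.0022 -0.0007 -0.0038]
```

Request:
apply_moves(deltas=[{"translation": [0.002, 0.0005, -0.003], "turn": [0.002, 0, 0], "hand": 0.035}, {"translation": [0, 0, 0], "turn": [0, 0, 0], "hand": 0.025}, {"translation": [0, 0, 0], "turn": [0, 0, 0], "hand": 0.015}, {"translation": [0, 0, 0], "turn": [0, 0, 0], "hand": 0.015}, {"translation": [0, 0, 0], "turn": [0, 0, 0], "hand": 0.015}], newtons=45)

```text
time: 24.5
ee_pos: [0.4123, -0.326, 0.0256]
eef_rot: [-0.002, 1.0, -0.0, -0.0]
ft_force: [0.4, 0.5, -0.9]
width: 0.0234
```

```bash
python3 st.py
```

```text
[ 0.2127  0.3623  0.4263  1.9531 -0.1928  0.8659  2.3146] [ 0.4123 -0.326   0.0256] 0.02337938497658534 [ 0.4144  0.5199 -0.883 ] 24.5
[[-1.     -0.0036 -0.0007]
 [-0.0036  1.     -0.0002]
 [ 0.0007 -0.0002 -1.    ]]
to level [ 0.0002 -0.0007 -0.0036]
```

Run:
```python
from h import *
t=cv2.imread('pics/top0.png').max(2).astype(float)
def edge(c0,c1,r0,r1,z,name):
    P=[]
    for c in range(c0,c1+1):
        d=np.abs(np.diff(t[r0:r1,c]));k=d.argmax();w=d[max(k-1,0):k+2]
        P.append(plane('top',(c,r0+max(k-1,0)+(w*np.arange(len(w))).sum()/w.sum()+.5),z)[:2])
    P=np.array(P);f=cv2.fitLine(P.astype(np.float32),cv2.DIST_HUBER,0,1e-5,1e-5).ravel()
    a=np.arctan(-f[0]/f[1]);print(name,'yaw',round(float(a),4),'x mid',P.mean(0),'res mm',1e3*np.std((P-f[2:])@[f[1],-f[0]]))
edge(278,301,192,203,.067,'lead-in front')
edge(276,306,228,237,.048,'deck front')
edge(274,304,175,184,.0625,'housing rear')
def side(r0,r1,c0,c1,name):
    P=[]
    for r in range(r0,r1):
        d=np.abs(np.diff(t[r,c0:c1]));k=d.argmax();w=d[max(k-1,0):k+2]
        P.append(plane('top',(c0+max(k-1,0)+(w*np.arange(len(w))).sum()/w.sum()+.5,r),.048)[:2])
    P=np.array(P);f=cv2.fitLine(P.astype(np.float32),cv2.DIST_HUBER,0,1e-5,1e-5).ravel();print(name,'yaw',np.arctan(f[1]/f[0]),P.mean(0))
side(202,230,266,276,'left');side(202,228,304,316,'right')
```

```text
lead-in front yaw 0.0269 x mid [0.57033732 0.06017732] res mm 0.2577321439417124
deck front yaw -0.0204 x mid [0.47484302 0.05984021] res mm 0.7286998468294693
housing rear yaw 0.034 x mid [0.62402047 0.06094576] res mm 0.38578115804825813
left yaw 0.0282982 [0.52818385 0.1117744 ]
right yaw 0.029017387 [0.52692547 0.0097365 ]
```

Request:
apply_moves(deltas=[{"translation": [0, 0, 0.015], "turn": [0, 0, 0], "hand": 0.015}, {"translation": [0, 0, 0.035], "turn": [0, 0, 0], "hand": 0.015}, {"translation": [0.002, 0.02, 0.04], "turn": [0, 0, 0], "hand": 0.015}, {"translation": [0.004, 0.035, 0.02], "turn": [0, 0, 0], "hand": 0.015}, {"translation": [0.006, 0.04, 0], "turn": [0, 0, 0], "hand": 0.015}])

```text
time: 25.0
ee_pos: [0.4211, -0.2329, 0.139]
eef_rot: [0.003, 1.0, -0.001, -0.002]
ft_force: [0.7, 0.4, -1.4]
width: 0.0239
```

Request:
apply_moves(deltas=[{"translation": [0.008, 0.042, 0], "turn": [0, 0, 0.006], "hand": 0.015}, {"translation": [0.008, 0.042, 0], "turn": [0, 0, 0.006], "hand": 0.015}, {"translation": [0.008, 0.042, 0], "turn": [0, 0, 0.006], "hand": 0.015}, {"translation": [0.008, 0.042, 0], "turn": [0, 0, 0.006], "hand": 0.015}, {"translation": [0.008, 0.04, 0], "turn": [0, 0, 0], "hand": 0.015}])

```text
time: 25.5
ee_pos: [0.4613, -0.0176, 0.1417]
eef_rot: [-0.008, 1.0, -0.001, 0.001]
ft_force: [1.5, -0.7, -1.4]
width: 0.0234
```

```bash
python3 st.py
```

```text
[-0.2373  0.0465  0.1802  2.0067 -0.0077  1.0866  1.5328] [ 0.4613 -0.0176  0.1417] 0.023377615159168856 [ 1.4601 -0.7177 -1.438 ] 25.5
[[-0.9999 -0.0157  0.0027]
 [-0.0158  0.9999 -0.0014]
 [-0.0027 -0.0014 -1.    ]]
to level [ 0.0014  0.0027 -0.0157]
```

Request:
apply_moves(deltas=[{"translation": [0.006, 0.035, -0.01], "turn": [0, 0, 0.006], "hand": 0.015}, {"translation": [0.005, 0.03, -0.01], "turn": [0, 0, 0.006], "hand": 0.015}, {"translation": [0.003, 0.013, -0.01], "turn": [0, 0, 0], "hand": 0.015}, {"translation": [0, 0, 0], "turn": [0, 0, 0], "hand": 0.015}, {"translation": [0, 0, 0], "turn": [0, 0, 0], "hand": 0.015}])

```text
time: 26.0
ee_pos: [0.4755, 0.0684, 0.1113]
eef_rot: [-0.018, 1.0, -0.0, 0.002]
ft_force: [0.1, 0.3, -0.9]
width: 0.0236
```

```bash
python3 st.py
```

```text
[-0.3337  0.126   0.1011  1.9912 -0.0138  1.021   1.3802] [0.4755 0.0684 0.1113] 0.02358220941883423 [ 0.0671  0.3347 -0.9306] 26.0
[[-0.9994 -0.0356  0.0041]
 [-0.0356  0.9994  0.    ]
 [-0.0041 -0.0001 -1.    ]]
to level [ 0.0001  0.0041 -0.0356]
```

Request:
apply_moves(deltas=[{"translation": [0, -0.0065, -0.015], "turn": [0, 0.004, -0.007], "hand": 0.015}, {"translation": [0, 0, -0.012], "turn": [0, 0, 0], "hand": 0.015}, {"translation": [0, 0, 0], "turn": [0, 0, 0], "hand": 0.015}, {"translation": [0, 0, 0], "turn": [0, 0, 0], "hand": 0.015}])

```text
time: 26.4
ee_pos: [0.4754, 0.0561, 0.0823]
eef_rot: [-0.01, 1.0, -0.001, -0.0]
ft_force: [0.0, -0.5, -1.3]
width: 0.0237
```

```bash
python3 st.py
```

```text
[-0.3171  0.1646  0.1112  2.0179 -0.0206  0.9606  1.396 ] [0.4754 0.0561 0.0823] 0.023664800596282617 [ 0.0024 -0.5153 -1.3067] 26.4
[[-0.9998 -0.0207 -0.0002]
 [-0.0207  0.9998 -0.0013]
 [ 0.0002 -0.0013 -1.    ]]
to level [ 0.0013 -0.0002 -0.0207]
```

Request:
apply_moves(deltas=[{"translation": [0, 0.005, -0.004], "turn": [0.001, 0, 0.006], "hand": 0.015}, {"translation": [0, 0, 0], "turn": [0, 0, 0], "hand": 0.015}, {"translation": [0, 0, 0], "turn": [0, 0, 0], "hand": 0.015}])

```text
time: 26.7
ee_pos: [0.4756, 0.0612, 0.0784]
eef_rot: [-0.013, 1.0, -0.0, 0.0]
ft_force: [-0.1, -0.7, -1.5]
width: 0.0235
```

Request:
apply_moves(deltas=[{"translation": [0, 0, -0.002], "turn": [0, 0, 0], "hand": 0.015}])

```text
time: 26.8
ee_pos: [0.476, 0.0614, 0.0767]
eef_rot: [-0.013, 1.0, 0.0, 0.001]
ft_force: [0.5, 0.1, -1.7]
width: 0.0238
```

```bash
python3 st.py
```

```text
[-0.3223  0.1742  0.1065  2.0205 -0.0226  0.9467  1.3934] [0.476  0.0614 0.0767] 0.02383972271188903 [ 0.5355  0.1056 -1.6832] 26.8
[[-0.9996 -0.0268  0.0012]
 [-0.0268  0.9996  0.0002]
 [-0.0012  0.0002 -1.    ]]
to level [-0.0002  0.0012 -0.0268]
```

Request:
apply_moves(deltas=[{"translation": [0, 0, -0.0015], "turn": [0, 0, 0], "hand": 0.015}, {"translation": [0, 0, 0], "turn": [0, 0, 0], "hand": 0.015}])

```text
time: 27.0
ee_pos: [0.476, 0.0616, 0.0751]
eef_rot: [-0.014, 1.0, 0.0, 0.001]
ft_force: [0.4, -0.2, -0.8]
width: 0.0236
```

Request:
apply_moves(deltas=[{"translation": [0, 0, -0.001], "turn": [0, 0, 0], "hand": 0.015}, {"translation": [0, 0, 0], "turn": [0, 0, 0], "hand": 0.015}])

```text
time: 27.2
ee_pos: [0.476, 0.0616, 0.074]
eef_rot: [-0.014, 1.0, 0.0, 0.001]
ft_force: [-0.5, 0.3, -1.6]
width: 0.0242
```

Request:
apply_moves(deltas=[{"translation": [0.006, 0.0002, -0.0005], "turn": [0, 0, 0], "hand": 0.015}, {"translation": [0.006, 0.0002, 0], "turn": [0, 0, 0], "hand": 0.015}, {"translation": [0, 0, 0], "turn": [0, 0, 0], "hand": 0.015}])

```text
time: 27.5
ee_pos: [0.4893, 0.062, 0.0737]
eef_rot: [-0.014, 1.0, 0.0, 0.001]
ft_force: [0.5, -0.1, -1.0]
width: 0.0233
```

```bash
python3 st.py
```

```text
[-0.3184  0.2051  0.109   1.9912 -0.0273  0.9446  1.4022] [0.4893 0.062  0.0737] 0.023268860859049438 [ 0.5437 -0.0592 -1.0071] 27.5
[[-0.9996 -0.0271  0.0021]
 [-0.0271  0.9996  0.0004]
 [-0.0021  0.0003 -1.    ]]
to level [-0.0004  0.0021 -0.0271]
```

Request:
apply_moves(deltas=[{"translation": [0.005, 0.0002, 0], "turn": [0, 0.001, 0], "hand": 0.015}, {"translation": [0.005, 0.0002, 0], "turn": [0, 0, 0], "hand": 0.015}, {"translation": [0, 0, 0], "turn": [0, 0, 0], "hand": 0.015}])

```text
time: 27.8
ee_pos: [0.5005, 0.0624, 0.0736]
eef_rot: [-0.014, 1.0, 0.0, 0.0]
ft_force: [0.4, 0.2, -1.3]
width: 0.0236
```

Request:
apply_moves(deltas=[{"translation": [0.004, 0.0001, 0], "turn": [0, 0, 0], "hand": 0.015}, {"translation": [0.003, 0.0001, 0], "turn": [0, 0, 0], "hand": 0.015}])

```text
time: 28.0
ee_pos: [0.5078, 0.0627, 0.0736]
eef_rot: [-0.014, 1.0, 0.0, 0.0]
ft_force: [0.4, 0.1, -1.1]
width: 0.0238
```

Request:
apply_moves(deltas=[{"translation": [0.003, 0.0001, 0], "turn": [0, 0, 0], "hand": 0.015}])

```text
time: 28.1
ee_pos: [0.5101, 0.0627, 0.0735]
eef_rot: [-0.014, 1.0, 0.0, -0.001]
ft_force: [-10.4, -0.2, 8.4]
width: 0.0233
```

Request:
apply_moves(deltas=[{"translation": [0.003, 0.0001, 0], "turn": [0, 0, 0], "hand": 0.015}])

```text
time: 28.2
ee_pos: [0.5115, 0.0626, 0.0734]
eef_rot: [-0.014, 1.0, -0.0, -0.003]
ft_force: [-14.2, -1.3, 14.1]
width: 0.0234
```

Request:
apply_moves(deltas=[{"translation": [0.003, 0.0001, 0], "turn": [0, 0, 0], "hand": 0.015}])

```text
time: 28.3
ee_pos: [0.5127, 0.0626, 0.0734]
eef_rot: [-0.014, 1.0, -0.0, -0.005]
ft_force: [-13.8, -2.0, 11.9]
width: 0.0234
```

```bash
python3 st.py
```

```text
[-0.3101  0.2602  0.1136  1.9234 -0.037   0.9702  1.4191] [0.5127 0.0626 0.0734] 0.023415275882499288 [-13.7707  -1.9853  11.8805] 28.3
[[-0.9996 -0.0274 -0.0103]
 [-0.0274  0.9996 -0.0007]
 [ 0.0103 -0.0005 -0.9999]]
to level [ 0.0006 -0.0103 -0.0274]
```

Request:
apply_moves(deltas=[{"translation": [0.001, 0.0001, 0.001], "turn": [0, -0.01, 0], "hand": 0.015}], newtons=55)

```text
time: 28.4
ee_pos: [0.5126, 0.0626, 0.0741]
eef_rot: [-0.014, 1.0, -0.001, -0.002]
ft_force: [-5.8, -0.6, -1.7]
width: 0.024
```

Request:
apply_moves(deltas=[{"translation": [0.003, 0.0001, 0], "turn": [0, -0.003, 0], "hand": 0.015}])

```text
time: 28.5
ee_pos: [0.514, 0.0625, 0.0736]
eef_rot: [-0.014, 1.0, -0.001, -0.002]
ft_force: [-7.5, -0.9, 2.1]
width: 0.0237
```

```bash
python3 st.py
```

```text
[-0.3112  0.2584  0.1139  1.9253 -0.0343  0.9641  1.4172] [0.514  0.0625 0.0736] 0.02372262466557574 [-7.532  -0.8543  2.1388] 28.5
[[-0.9996 -0.0278 -0.0041]
 [-0.0278  0.9996 -0.0017]
 [ 0.0041 -0.0016 -1.    ]]
to level [ 0.0016 -0.0041 -0.0278]
```

Request:
apply_moves(deltas=[{"translation": [0.003, 0.0002, 0.0003], "turn": [0.001, -0.005, 0], "hand": 0.015}])

```text
time: 28.6
ee_pos: [0.515, 0.0626, 0.0734]
eef_rot: [-0.014, 1.0, -0.001, -0.002]
ft_force: [-13.6, -1.5, 10.7]
width: 0.0239
```

Request:
apply_moves(deltas=[{"translation": [0.003, 0.0002, 0.0003], "turn": [0, -0.004, 0], "hand": 0.015}])

```text
time: 28.7
ee_pos: [0.5157, 0.0626, 0.0734]
eef_rot: [-0.014, 1.0, -0.001, -0.003]
ft_force: [-14.0, -1.2, 12.0]
width: 0.0232
```

Request:
apply_moves(deltas=[{"translation": [0.003, 0.0002, 0.0003], "turn": [0, -0.004, 0], "hand": 0.015}])

```text
time: 28.8
ee_pos: [0.5164, 0.0626, 0.0734]
eef_rot: [-0.014, 1.0, -0.001, -0.003]
ft_force: [-12.1, -1.0, 9.4]
width: 0.0235
```

```bash
python3 st.py
```

```text
[-0.3104  0.2652  0.1143  1.9171 -0.035   0.9682  1.4193] [0.5164 0.0626 0.0734] 0.023476399671485196 [-12.1405  -0.9516   9.4193] 28.8
[[-0.9996 -0.0285 -0.0066]
 [-0.0285  0.9996 -0.0024]
 [ 0.0067 -0.0022 -1.    ]]
to level [ 0.0023 -0.0067 -0.0285]
```

Request:
apply_moves(deltas=[{"translation": [0.003, 0.0001, 0.001], "turn": [0.002, -0.006, 0], "hand": 0.015}])

```text
time: 28.9
ee_pos: [0.5172, 0.0625, 0.0738]
eef_rot: [-0.014, 1.0, -0.001, -0.003]
ft_force: [-11.5, -1.1, 3.0]
width: 0.0234
```

Request:
apply_moves(deltas=[{"translation": [0.004, 0.0001, 0.0005], "turn": [0, -0.004, 0], "hand": 0.015}])

```text
time: 29.0
ee_pos: [0.5172, 0.0623, 0.0734]
eef_rot: [-0.015, 1.0, -0.001, -0.005]
ft_force: [-26.3, -1.9, 19.1]
width: 0.024
```

Request:
apply_moves(deltas=[{"translation": [0.004, 0.0001, 0.0005], "turn": [0, -0.004, 0], "hand": 0.015}])

```text
time: 29.1
ee_pos: [0.5173, 0.0623, 0.0734]
eef_rot: [-0.015, 1.0, -0.001, -0.008]
ft_force: [-24.8, -1.4, 20.3]
width: 0.0236
```

```bash
python3 st.py
```

```text
[-0.3082  0.2731  0.1146  1.9071 -0.0377  0.9796  1.4242] [0.5173 0.0623 0.0734] 0.023578941114220868 [-24.7543  -1.4434  20.2582] 29.1
[[-0.9994 -0.0297 -0.016 ]
 [-0.0297  0.9996 -0.0027]
 [ 0.0161 -0.0022 -0.9999]]
to level [ 0.0025 -0.016  -0.0297]
```

Request:
apply_moves(deltas=[{"translation": [0.003, 0, 0.0007], "turn": [0.002, -0.01, 0], "hand": 0.015}])

```text
time: 29.2
ee_pos: [0.5172, 0.0622, 0.0735]
eef_rot: [-0.015, 1.0, -0.001, -0.007]
ft_force: [-12.0, -1.3, 6.3]
width: 0.0237
```

Request:
apply_moves(deltas=[{"translation": [0.003, 0, 0.0007], "turn": [0, -0.006, 0], "hand": 0.015}])

```text
time: 29.3
ee_pos: [0.5173, 0.0621, 0.0736]
eef_rot: [-0.015, 1.0, -0.001, -0.007]
ft_force: [-14.5, -0.1, 7.2]
width: 0.0237
```

```bash
python3 look.py l 0.555 0.06 0.055; python3 st.py
python3 - <<'E'
from h import *
a=cv2.imread('pics/l_scene.png')[190:245,315:390];b=cv2.imread('pics/j_scene.png')[190:245,315:390]
o=np.hstack([cv2.convertScaleAbs(cv2.resize(q,None,fx=5,fy=5,interpolation=cv2.INTER_CUBIC),alpha=1.8) for q in(b,a)]);cv2.imwrite('pics/l2.png',o)
E
```

```text
[('top', 266, 180), ('scene', 324, 193)] [0.51725891 0.06211206 0.07355662] [-1.53427112e-02  9.99858174e-01 -8.56779288e-04 -6.89202378e-03] 0.023650959203959133 [-14.47482273  -0.08967337   7.19448794] 29.3
[-0.3078  0.2714  0.1144  1.909  -0.0378  0.9773  1.4256] [0.5173 0.0621 0.0735] 0.023220314413174636 [-14.9721  -0.0104   8.1354] 29.4
[[-0.9994 -0.0307 -0.0139]
 [-0.0307  0.9995 -0.002 ]
 [ 0.0139 -0.0016 -0.9999]]
to level [ 0.0018 -0.0139 -0.0307]
```

View pics/l2.png

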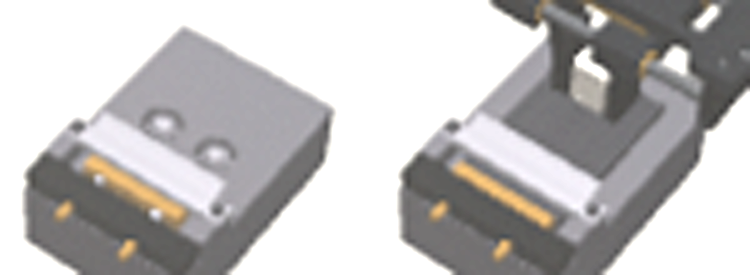

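Both cells sit in their bores (left half). In the right half the strip lies square under the lip with the brass bar evenly pressed in. One slightly firmer row, then a hold check.

Request:
apply_moves(deltas=[{"translation": [0.004, 0, 0.0006], "turn": [0, -0.006, 0], "hand": 0.015}])

```text
time: 29.5
ee_pos: [0.5173, 0.0621, 0.0734]
eef_rot: [-0.016, 1.0, -0.001, -0.008]
ft_force: [-24.2, -1.1, 16.8]
width: 0.0238
```

Run:
```python
from h import *
for i in range(10): im=camera('scene')
s=readout.read_state();print(s['ee_pos'],s['ft_force'],s['width'],s['time'])
a=cv2.imread('pics/l_scene.png').astype(int)[200:240,320:370];b=im[200:240,320:370,::-1].astype(int)
print('diff l vs now',np.abs(a-b).max())
# fat cell and others unchanged vs start
z=cv2.imread('pics/scene0.png').astype(int)
for n,(x,y,w,h) in dict(fat=(432,238,26,34),spool=(300,265,30,35),driver_jar=(190,175,70,50)).items():
    d=np.abs(z[y:y+h,x:x+w]-im[y:y+h,x:x+w,::-1].astype(int)).max(2);print(n,(d>25).sum())
```

```text
[0.51730358 0.06206996 0.07343351] [-20.76922967  -0.60421978  13.66044732] 0.023340249696961104 30.0
diff l vs now 32
fat 0
spool 0
driver_jar 0
```

```bash
python3 -c "
from bench import order,readout
print(order.close_job()); s=readout.read_state(); print(s['time'],s['ee_pos'],s['ft_force'])"
```

```text
the job is handed in; nothing more can be done
None
the job is handed in; nothing more can be done
```

The job is handed in at about 30 s. Both slim cells are in the tester's bores, nub up, and the contact strip was pressed fully home and still held when I handed in.

- **Cells:** I knocked one slim cell over on my first approach. I stood it up again on bare bench to the right of the tester, picked it up from there and put it in the right bore. The other went into the left bore. Both went in without measurable force, and a picture afterwards shows a bright steel top in each bore.
- **Strip:** I slid the larger strip under the lip, long end first, until it stopped dead. The tool stopped at x = 0.5173 m, the stop position I had worked out (0.517 m). The last picture shows the strip square under the lip and the brass bar evenly pressed in.
- **Hold check:** over the last 0.5 s before hand-in the tool stayed in place, still pushing with about 21 N. The spring needs 8.4 N.
- **Other things:** the fat cell, spool, screwdriver and flux jar look unchanged from the first picture.
- **Checks that disagreed:**
    - The two cameras differed by about 3 mm across the tester, so I used their positions relative to the arm.
    - The deck's front edge gave a different yaw from the other edges, so I used 0.028 rad from the block's sides and the lip.
    - One image region around the tester still differed slightly between the last two pictures (up to 32 grey levels). I took this to be the gripper's edges and did not look further.

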